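Cool the tilted thermal test face

ROBOT

A 7-joint arm with a two-finger parallel gripper is mounted at the origin on the work surface. World frame = base frame: x ahead of the robot, y to its left, z up, the work surface at z = 0. Lengths are in m, angles in rad, forces in N, time in s.
With the tool pointing down it reaches from about 0.425 to 0.95 m from the base axis. Payload 16.7 kg.
Tool frame: the origin (TCP) lies on the centre line of the jaws, within the pads' length; the fingertips stand 25 mm ahead of it and the grasp point (between the pads) lies 6 mm ahead of it; z points along the fingers, y is the direction in which the jaws open and shut (so a half turn about z gives the same grasp; the last joint's range is limited). The gripper opens to 94 mm and grips with 3 to 60 N. Pads are 16 mm wide; open, the fingers measure 119 mm over their backs; the gripper's body (75 mm by 177 mm) begins 78 mm behind the grasp point.
Start: joints at [-1.292, 0.426, 0.074, 1.606, -0.034, 1.111, -0.067], TCP at [0.28, 0.614, 0.23] pointing down, gripper open.
Joint ranges: [-2.85, 2.85], [-0.5, 2.14], [-1.23, 1.37], [0.21, 2.46], [-1.02, 4.16], [0.16, 2.05], [-2.73, 2.73]. Speed limits (rad/s): [1.89, 1.89, 2.39, 2.39, 3.01, 3.01, 3.01].

INTERFACE

Orientations are given as a unit quaternion [x, y, z, w].
In Python, from bench import * gives the robot as it stands.
- The arm moves only by the tool send_rows, never from a script. Its argument "moves" is a list of rows, each an object with "travel": the shift along the world's x, y, z in cm, a list of three; "delta_rot": the turn, a rotation vector about the world's x, y, z in rad, a list of three. In form: [{"travel": [dx, dy, dz], "delta_rot": [ax, ay, az]}, ...]. A call has 1 to 20 rows; each row shifts and turns the pose as measured when the row begins; what a row does not reach is not made up. A row lasts 1/10 s, in which the tool goes at most 50 mm and 8.59 degrees, less where a joint would pass 70% of its speed; a pose out of reach is approached as far as the arm can. A call with a gripper value outside its range is refused whole. "grip" is the gripper command: -1 is fully open, 1 is shut, values between are in proportion, set as the call begins (left out, the last holds). The fingers move at their own pace and stop on an object; "squeeze" is the grip in N (left out, the last holds). Time passes only in rows, so rows that do not move let the fingers close. It gives the time, the measured TCP pose, the force and the opening at its end, in the units of the state.
- read_state(): the state, without advancing time (a new reading comes with each control period).
- read_camera(name): name is "side" or "top"; returns a dict with "color" (480x640x3 uint8, blue, green, red), "K" (3x3 intrinsics, pixels), "R" (3x3) and "t" (3): a world point X has camera coordinates R X + t. Camera axes: x right, y down, z forward; pixel columns grow to the right and rows downward; lengths in m; the calibration is good to about 2 mm. A picture is of the moment at which its call begins. There is no depth.
- finish_job(): hands the job in, once; it reports no verdict.
Trained networks look in a picture, given as the dict that the camera call returned (one of the last four; its "shot" number tells which), for a name from the list of things; names that differ only in an ending like _2 or _b are one class to them, and where a whole thing is asked for, a point or a joint stands for the part that bears it (a point fixed in the world has none). Each returns a list of dicts, best first, with "score" (0 to 1); they miss things now and then, are a little off and sometimes report something else, mostly with a low value. They report only what shows in the picture. A call takes as long as a camera call. They do not tell look-alikes from the thing itself.
- look_for(picture, thing): "bbox" ([left, top, right, bottom] in pixels, round what is visible of it).
- regions_of(picture, thing): "region" (480x640 bool, what is visible of it) and "bbox" ([left, top, right, bottom] in pixels, round what is visible of it).
- place_of(picture, thing): "pixel" ([row, column] in pixels: a listed point, or the origin of a listed thing).
The state is a dict: "time": time; "q": joint angles; "dq": joint speeds; "effort": joint torques, N m; "position": TCP position; "tool_rot": TCP orientation; "force": force on the tool from outside, world axes, zero at the start; "wrist_torque": the same for the moment, N m; "opening": opening from 0.0 (shut) to 1.0 (fully open).
Only numpy, scipy, OpenCV 4.12 (cv2) and the standard library are available. Lean on these libraries where they do the work, as an engineer would, in place of code of your own. Each camera call takes 0.05 s, during which the arm holds its last target. There are 200 camera calls.

TASK

Set up the thermal test jig: push the round-headed sensor plug fully home in socket 1 (one dot) and let go, and only then the square-headed plug fully home in socket 2 (two dots) and let go. Then pick up the finned heat sink, tilt it to match the sloping copper face, and press it gently against the face's springs, base flush on the copper, centred, its long side running up the slope. Finish while still gripping the heat sink and holding it pressed there, and leave the other things on the bench where they are.

Things in the scene. Friction and masses are not known exactly. Their poses are not given: they have to be found in the camera images.
- jig: Fixed aluminium jig; base 150 (x) x 215 (y) x 12 mm. x runs level in the uphill direction, y to the socket block, z up. Origin on the bench under the slope's middle; base spans y -57 to +157. Slope hinge at x -50, z 26; slope 0.30 to 0.65 rad, different each time, clamped rigidly; its top edge at z 72 to 102. Grey socket block 130 x 56 mm centred at y 122, top at z 48.
- hole1 (a point): Centre of the mouth of socket 1 (one white dot beside it, at jig x -30, y 122, z 48 mm); axes as the jig. Round hole 21 mm in diameter, 26 mm deep, vertical.
- hole2 (a point): Centre of the mouth of socket 2 (two white dots beside it, at jig x +30, y 122, z 48 mm), the same hole, 60 mm from socket 1.
- face_center (a point): Centre of the sloping copper face's upper surface; plate 100 (x, uphill) x 60 (y, level) x 6 mm, z the outward normal. On springs: gives only straight in along -z, from about 4 N, then 1.2 N per mm up to 6 mm (about 11 N), then rigid. The point moves with the plate. Nothing rises above the copper within 60 mm to either side.
- face (a joint): How far the copper face is pressed in against its springs, m: 0 free, 0.006 bottomed.
- heatsink: Aluminium heat sink with upright fins, 60 (x) x 40 (y) x 40 (z) mm, about 0.18 kg, standing on its flat base on the bench. Origin at the centre of the base's underside, z up through the fins. The two 60 x 40 mm long sides are flat and are taken across the 40 mm width.
- round_plug: Sensor plug with a round black head, standing on its foot: steel shank 18 mm across, 22 mm long, chamfered foot; above it the head, 24 mm across, 36 mm tall (58 in all), 70 g. Origin at the centre of the foot's underside, z up. Home when the head rests on the socket block.
- square_plug: Sensor plug with a square black head, standing on its foot: the same shank, head 40 x 40 mm (sides along its x and y) and 36 mm tall (58 mm in all), 70 g. Origin at the centre of the foot's underside, z up.
- screwdriver: loose screwdriver, 170 mm, lying flat; bystander, origin on its underside near the middle
- paste_jar: closed jar of thermal paste, 44 mm across, 45 mm tall, standing; bystander, origin under its centre
- case_fan: square black case fan, 80 x 80 x 25 mm, lying flat; bystander, origin under its centre
- memory_module: green memory module, 30 x 133 x 4 mm, lying flat; bystander, origin under its centre
- mouse: white computer mouse, 100 x 58 x 30 mm; bystander, origin under its centre
Mind the look-alikes: they are no part of the job. Leave any yellow look-alike of the heatsink alone. What is shaped like the square_plug but red is not meant.

How it is judged:
By the outcome, as a careful person would: the job done as asked, in the order asked, and still so for the second after the job is handed in, while the arm keeps its last pose, push and grip.
It also fails if it takes over 72 s, if anything falls off the work surface, if the arm or the gripper's body presses on something with over 40 N, if the wrist force passes 120 N, or if a joint passes its speed limit or range.

## Working session

There is one attempt and no reset: what is moved stays moved. The work goes in short steps, Python scripts to look and compute and a tool call to move; the robot and the scene stay as the last step left them, time stands still between calls to the robot, and variables do not carry over. Pictures are saved under pics/ and viewed, about 8 in all and at most 12, crops included, and the job is handed in when it is done.

Besides the shell and the picture viewer there is one more tool, called after ">>>" as a command line: name --argument value ..., lists and objects as JSON in quotes. send_rows: Moves the arm, as the interface text tells. Its arguments: {"type":"object","properties":{"moves":{"type":"array"},"grip":{"type":"number"},"squeeze":{"type":"number"}},"required":["moves"]}

```bash
mkdir -p pics; ls; cat > h.py <<'E'
from bench import *
import numpy as np, cv2
def px2w(p,rc,z):
    "pixel [row,col] -> world point on plane z"
    K,R,t=map(np.array,(p["K"],p["R"],p["t"]))
    d=R.T@np.linalg.solve(K,[rc[1],rc[0],1.]); c=-R.T@t
    return c+d*(z-c[2])/d[2]
def w2px(p,X):
    c=np.array(p["R"])@X+p["t"]; u=np.array(p["K"])@c; return u[:2]/u[2]
def tri(p1,a,p2,b):
    P=[np.array(p["K"])@np.c_[p["R"],p["t"]] for p in(p1,p2)]
    X=cv2.triangulatePoints(P[0],P[1],np.array([a[1],a[0]],float),np.array([b[1],b[0]],float)).ravel(); return X[:3]/X[3]
E
python3 - <<'E'
from h import *
np.set_printoptions(precision=4,suppress=True)
P={n:read_camera(n) for n in("top","side")}
for n,p in P.items():
    cv2.imwrite(f"pics/{n}0.png",p["color"]); print(n,-np.array(p["R"]).T@p["t"],p["K"][0][0])
    for th in "hole1 hole2 face_center heatsink round_plug square_plug jig screwdriver paste_jar case_fan memory_module mouse".split():
        for r in place_of(p,th)[:3]: print(n,th,round(r["score"],2),np.round(r["pixel"],1),px2w(p,r["pixel"],0.048 if "hole" in th else 0.0))
print(read_state())
E
```

```text
pics
top [ 0.237  -0.0497  1.7564] 623.8605581931201
top hole1 0.83 [233.4 182.2] [0.5564 0.2708 0.048 ]
top hole1 0.82 [258.9 185.2] [0.4851 0.2582 0.048 ]
top hole2 0.83 [233.4 182.2] [0.5564 0.2708 0.048 ]
top hole2 0.82 [258.9 185.2] [0.4851 0.2582 0.048 ]
top face_center 0.52 [217.6 383.9] [ 0.6293 -0.2972  0.    ]
top heatsink 0.88 [236.1 340.9] [ 0.5712 -0.1738  0.    ]
top heatsink 0.62 [265.2 343.1] [ 0.4871 -0.1815  0.    ]
top round_plug 0.57 [217.2 385.8] [ 0.6306 -0.3027  0.    ]
top square_plug 0.8 [304.2 395.2] [ 0.3804 -0.3304  0.    ]
top square_plug 0.76 [270.5 393.6] [ 0.4761 -0.3257  0.    ]
top jig 0.65 [244.5 231.8] [0.5374 0.1371 0.    ]
top screwdriver 0.8 [186.3 318. ] [ 0.7164 -0.1047  0.    ]
top paste_jar 0.7 [233.6 179.5] [0.5645 0.2874 0.    ]
top paste_jar 0.55 [184.7 385.5] [ 0.7275 -0.3013  0.    ]
top case_fan 0.59 [294.  142.1] [0.3892 0.3812 0.    ]
top memory_module 0.57 [252.8 431.4] [ 0.5303 -0.4341  0.    ]
top memory_module 0.21 [311.9 455.7] [ 0.3635 -0.5016  0.    ]
top mouse 0.75 [311.7 454.4] [ 0.3639 -0.4979  0.    ]
side [ 0.076  -0.9912
[... 915 characters left out ...]
.7 225.6] [0.3977 0.3801 0.    ]
side memory_module 0.65 [361.2 383.7] [ 0.5354 -0.4301  0.    ]
side mouse 0.75 [411.4 332.4] [ 0.3608 -0.4939  0.    ]
side mouse 0.35 [223.6 288.7] [0.5251 0.1352 0.    ]
{'time': 1.3, 'q': array([-1.2925,  0.4261,  0.0739,  1.606 , -0.0341,  1.1108, -0.0671]), 'dq': array([-0.0009,  0.0012, -0.0006,  0.0006,  0.0019,  0.0008, -0.001 ]), 'effort': array([  0.0007, -93.5526,   3.6635, -45.4547,  -0.049 ,   0.013 ,
         0.    ]), 'position': array([0.28  , 0.6141, 0.2305]), 'tool_rot': array([ 0.2123,  0.9772, -0.    , -0.    ]), 'force': array([-0.114 , -1.3611,  0.15  ]), 'wrist_torque': array([-0.0392,  0.0515, -0.0229]), 'opening': 0.9982268370752169}
```

```bash
sleep 3; ls pics
```

```text
side0.png
top0.png
```

View pics/top0.png

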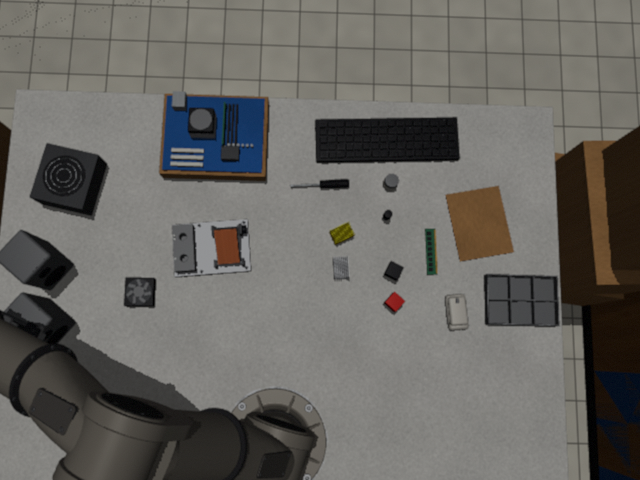

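View pics/side0.png

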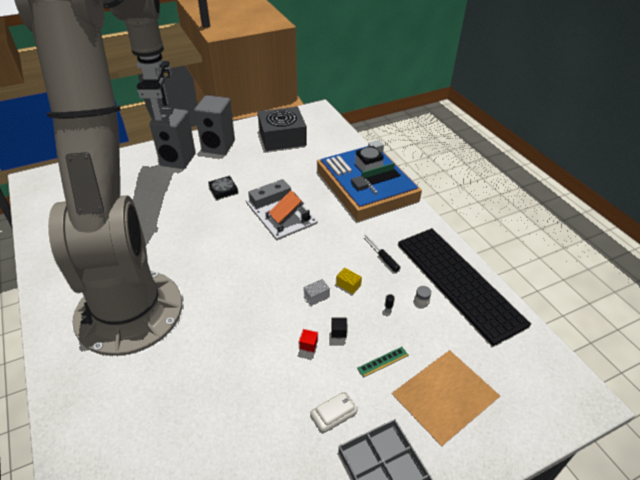

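Grey heat sink at top (341,268), with a yellow look-alike at (342,233). Black square plug at (394,271), with a red look-alike at (394,302). Round plug at (387,216), with the jar at (391,182). The jig's sockets are at (183,233) and (184,258). Next is one close crop of each area.

```bash
python3 - <<'E'
from h import *
np.set_printoptions(precision=4,suppress=True)
A=[];
for i in range(6): A.append(read_camera("top")["color"].astype(float))
t=read_camera("top"); 
B=[read_camera("side")["color"].astype(float) for i in range(6)]; s=read_camera("side")
ta=np.mean(A,0).astype(np.uint8); sa=np.mean(B,0).astype(np.uint8)
np.savez("cal.npz",ta=ta,sa=sa,**{f"{n}{k}":np.array(p[k]) for n,p in(("t",t),("s",s)) for k in("K","R","t")})
c=lambda im,x,y,w,h:cv2.resize(im[y:y+h,x:x+w],(400,300),interpolation=cv2.INTER_CUBIC)
out=np.vstack([np.hstack([c(ta,162,203,100,75),c(sa,233,168,100,75)]),np.hstack([c(ta,325,200,112,84),c(sa,290,255,112,84)])])
cv2.imwrite("pics/crop1.png",out)
for n,p in(("t",t),("s",s)):
  for th in("heatsink","round_plug","square_plug"):
    for r in regions_of(p,th)[:3]:
      m=r["region"].astype(np.uint8); 
      print(n,th,round(r["score"],2),r["bbox"],cv2.minAreaRect(cv2.findNonZero(m)),p["color"][r["region"]].mean(0))
E
```

```text
Traceback (most recent call last):
ValueError: only the last four pictures can be asked about
```

View pics/crop1.png

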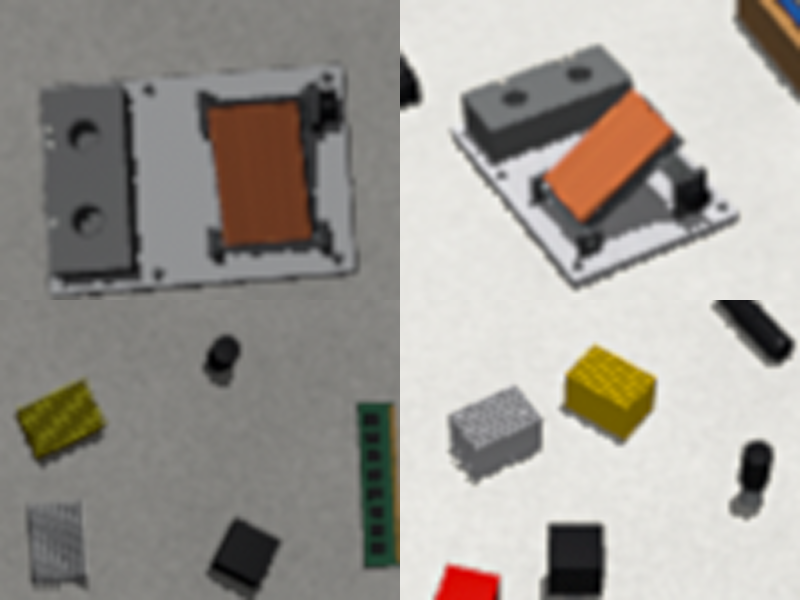

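Top crop: two dots mark the upper hole (px ~183,236) and one dot the lower hole (~184,258). So socket 1 is the nearer one, and jig x and uphill are roughly world +x. The grey finned heat sink and black square plug are confirmed by colour. Now I'll fit models to both views.

```bash
cat > fit.py <<'E'
from h import *
from scipy.optimize import minimize, least_squares
from scipy.spatial.transform import Rotation as Ro
def proj(p,X):
    c=X@np.array(p["R"]).T+p["t"]; u=c@np.array(p["K"]).T; return u[:,:2]/u[:,2:]
def hullmask(p,X,box,S=6):
    m=np.zeros((box[3]*S,box[2]*S),np.uint8)
    h=cv2.convexHull(((proj(p,X)-box[:2]+.5)*S-.5).astype(np.float32))
    cv2.fillConvexPoly(m,np.round(h*16).astype(np.int32),1,shift=4)
    return cv2.resize(m.astype(np.float32),(box[2],box[3]),interpolation=cv2.INTER_AREA)
def fit(views,model,x0,steps):
    "views: (picture, soft mask); model(x)->list of point clouds"
    V=[]
    for p,m in views:
        x,y,w,h=cv2.boundingRect((m>.3).astype(np.uint8)); b=[x-8,y-8,w+16,h+16]
        V.append((p,m[b[1]:b[1]+b[3],b[0]:b[0]+b[2]],b))
    def cost(x): return sum(((hullmask(p,model(x),b)-m)**2).sum()/m.sum() for p,m,b in V)
    best=None
    for k in range(3):
        x0=x0 if best is None else best.x
        sim=np.array([x0]+[np.array(x0)+np.eye(len(x0))[i]*steps[i]*(-1)**k for i in range(len(x0))])
        best=minimize(cost,x0,method="Nelder-Mead",options=dict(initial_simplex=sim,maxiter=400,xatol=1e-5,fatol=1e-5))
    return best.x,best.fun
def box(sx,sy,z0,z1): return np.array([[a*sx/2,b*sy/2,z] for a in(-1,1) for b in(-1,1) for z in(z0,z1)])
def cyl(d,z0,z1): a=np.linspace(0,2*np.pi,24); return np.array([[d/2*np.cos(t),d/2*np.sin(t),z] for t in a for z in(z0,z1)])
def stand(pts): return lambda x: pts@Ro.from_euler("z",x[2]).as_matrix().T+[x[0],x[1],0]
E
cat > m1.py <<'E'
from fit import *
np.set_printoptions(precision=4,suppress=True)
t=read_camera("top"); s=read_camera("side")
hs=box(.06,.04,0,.04); sq=box(.04,.04,.022,.058); rd=cyl(.024,.022,.058)
def reg(p,th,guess,ref):
    for r in regions_of(p,th):
        m=r["region"]; yx=np.argwhere(m).mean(0)
        if np.linalg.norm(yx[::-1]-proj(p,np.array([[*guess,ref]]))[0])<10: return m.astype(np.float32),r["score"]
    return None,0
for th,pts,g,h,st in(("heatsink",hs,(.472,-.172),.02,.1),("square_plug",sq,(.472,-.318),.04,.3),("round_plug",rd,(.629,-.296),.04,0)):
    v=[]
    for n,p in(("t",t),("s",s)):
        m,sc=reg(p,th,g,h)
        if th!="heatsink":   # black head: threshold
            gray=p["color"].max(2).astype(np.float32); c=proj(p,np.array([[*g,h]]))[0].astype(int)
            w=np.zeros_like(gray); y,x=c[1],c[0]; bg=np.median(gray[y-20:y+20,x-20:x+20])
            w[y-13:y+14,x-13:x+14]=np.clip((bg*.5-gray[y-13:y+14,x-13:x+14])/(bg*.15),0,1)
            l,lab,stt,cen=cv2.connectedComponentsWithStats((w>.3).astype(np.uint8)); k=1+np.argmin(np.linalg.norm(cen[1:]-c,axis=1)); w[lab!=k]=0; m=w
        if m is not None: v.append((p,m)); print(th,n,sc,m.sum())
    for vv in([v]+[[q] for q in v]):
        x,f=fit(vv,stand(pts),[*g,st],[.006,.006,.3]); print("  ",x,f)
# jig
def J(x): return Ro.from_euler("z",x[2]).as_matrix(),np.array([x[0],x[1],0])
def cu(x):
    M,o=J(x); pl=box(.1,.06,-.006,0)@Ro.from_euler("y",-x[3]).as_matrix().T+[x[4],0,x[5]]
    return pl@M.T+o
v=[]
for p in(t,s):
    c=p["color"].astype(np.float32); r=c[...,2]-c[...,0]; m=np.zeros_like(r)
    a,b=((200,262),(205,275)) if p is t else ((225,180),(325,245))
    if p is t: a,b=(200,215),(250,275)
    m[a[1]:b[1],a[0]:b[0]]=r[a[1]:b[1],a[0]:b[0]]/np.percentile(r[a[1]:b[1],a[0]:b[0]],96); m=np.clip(m*1.4-.2,0,1); v.append((p,m)); print("cu",m.sum())
Q=lambda c,o:(np.array(c,float)+.5)/4-.5+o
pt=[(t,Q(c,(162,203)),j) for c,j in(((343,67),(75,-57.5,12)),((355,272),(-75,-57.5,6)),((84,134),(30,122,48)),((88,220),(-30,122,48)))]
pt+=[(s,Q(c,(233,168)),j) for c,j in(((740,214-0),(75,-57.5,8)),((575,286),(-75,-57.5,0)),((579,74),(30,122,48)),((515,97),(-30,122,48)),((632,80),(65,94,48)),((600,45),(65,150,48)),((494,127),(-65,94,48)),((463,96),(-65,150,48)))]
pt=[(p,q if p is t else (lambda c:(c-(233,168)-(100,0))+ (233,168))(q),np.array(j)/1e3) for p,q,j in pt]
def res(x):
    M,o=J(x); return np.concatenate([proj(p,(M@j+o)[None])[0]-q for p,q,j in pt])
r=least_squares(res,[.53,.14,.05],loss="soft_l1"); print("jig pts",r.x); print(r.fun.reshape(-1,2))
x,f=fit(v,cu,[*r.x,.45,0,.065],[.005,.005,.05,.1,.005,.005]); print("cu",x,f)
M,o=J(x); print("face",M@[x[4],0,x[5]]+o)
def cu2(y): return cu([*r.x,*y])
y,f=fit(v,cu2,[.45,0,.065],[.1,.005,.005]); M,o=J(r.x); print("cu2",y,f,"face",M@[y[1],0,y[2]]+o)
print("holes",M@[-.03,.122,.048]+o,M@[.03,.122,.048]+o)
E
python3 m1.py
```

```text
heatsink t 0.79 298.0
heatsink s 0.55 505.0
   [ 0.4747 -0.173   0.0261] 0.20547586679458618
   [ 0.4743 -0.1749  0.0198] 0.14222905039787292
   [ 0.4754 -0.1709  0.0842] 0.021695086732506752
square_plug t 0.56 235.02565
square_plug s 0.57 320.67694
   [ 0.4671 -0.3182  1.0713] 0.15677496790885925
   [ 0.4679 -0.3178  1.0775] 0.07136581838130951
   [ 0.4661 -0.3187  1.0631] 0.06703811138868332
round_plug t 0.52 76.297714
round_plug s 0.52 126.573105
   [ 0.6257 -0.3002  0.2658] 0.424838125705719
   [ 0.6268 -0.3001  0.1795] 0.10656461119651794
   [ 0.6229 -0.3036  0.4289] 0.2514796555042267
cu 755.35266
cu 485.5197
jig pts [0.5296 0.1454 0.1047]
[[-0.404  -0.2897]
 [ 0.0543  0.7688]
 [-0.3332  0.7158]
 [-0.3627  0.5466]
 [ 0.5937  0.3545]
 [ 0.2313  1.336 ]
 [ 0.5338 -0.0891]
 [ 0.2678  0.1117]
 [ 0.7554 -0.5089]
 [ 0.4689 -0.6261]
 [-0.2329  0.906 ]
 [-0.293  -0.7416]]
cu [ 0.5186  0.1438  0.0855  0.6038 -0.0013  0.0714] 0.059026870876550674
face [0.5173 0.1437 0.0714]
cu2 [ 0.5879 -0.0121  0.0705] 0.0644087940454483 face [0.5175 0.1442 0.0705]
holes [0.487  0.2636 0.048 ] [0.5467 0.2699 0.048 ]
```

Heat sink is at about (0.4745,-0.173), yaw ~0.05. Square plug is at (0.467,-0.318), yaw 1.07. Round plug is at (0.6255,-0.301). The jig's slope is about 0.59. Moving toward the round plug.

>>> send_rows --moves '[{"travel": [1.75, -4.6, 0], "delta_rot": [0, 0, -0.08]}, {"travel": [1.75, -4.6, 0], "delta_rot": [0, 0, -0.08]}, {"travel": [1.75, -4.6, 0], "delta_rot": [0, 0, -0.08]}, {"travel": [1.75, -4.6, 0], "delta_rot": [0, 0, -0.08]}, {"travel": [1.75, -4.6, 0], "delta_rot": [0, 0, -0.08]}, {"travel": [1.75, -4.6, 0], "delta_rot": [0, 0, -0.08]}, {"travel": [1.75, -4.6, 0], "delta_rot": [0, 0, -0.08]}, {"travel": [1.75, -4.6, 0], "delta_rot": [0, 0, -0.08]}, {"travel": [1.75, -4.6, 0], "delta_rot": [0, 0, -0.08]}, {"travel": [1.75, -4.6, 0], "delta_rot": [0, 0, -0.08]}, {"travel": [1.75, -4.6, 0], "delta_rot": [0, 0, -0.08]}, {"travel": [1.75, -4.6, 0], "delta_rot": [0, 0, -0.08]}, {"travel": [1.75, -4.6, 0], "delta_rot": [0, 0, -0.08]}, {"travel": [1.75, -4.6, 0], "delta_rot": [0, 0, -0.08]}, {"travel": [1.75, -4.6, 0], "delta_rot": [0, 0, -0.08]}, {"travel": [1.75, -4.6, 0], "delta_rot": [0, 0, -0.08]}, {"travel": [1.75, -4.6, 0], "delta_rot": [0, 0, -0.08]}, {"travel": [1.75, -4.6, 0], "delta_rot": [0, 0, -0.08]}, {"travel": [1.75, -4.6, 0], "delta_rot": [0, 0, -0.08]}, {"travel": [1.75, -4.6, 0], "delta_rot": [0, 0, -0.08]}]' --grip -1 --squeeze 10

```text
time: 4.4
position: [0.6278, -0.3186, 0.2333]
tool_rot: [0.862, 0.507, 0.007, 0.003]
force: [0.8, 0.9, 2.1]
opening: 0.999
```

>>> send_rows --moves '[{"travel": [-0.23, 1.7, -3], "delta_rot": [0, 0, 0]}, {"travel": [0, 0, -4], "delta_rot": [0, 0, 0]}, {"travel": [0, 0, -4], "delta_rot": [0, 0, 0]}, {"travel": [0, 0, -3], "delta_rot": [0, 0, 0]}, {"travel": [0, 0, 0], "delta_rot": [0, 0, 0]}]'

```text
time: 4.9
position: [0.6255, -0.3118, 0.0891]
tool_rot: [0.865, 0.502, 0.007, 0.006]
force: [-0.7, 0.1, -0.1]
opening: 0.998
```

```bash
python3 - <<'E'
from h import *
st=read_state(); print(st["position"],st["tool_rot"],st["q"])
o=[]
for n in("top","side"):
    p=read_camera(n); x,y=w2px(p,np.array([.6255,-.301,.05])).astype(int)
    for z in (.058,): print(n,w2px(p,st["position"]),w2px(p,np.array([.6255,-.301,.058])))
    o.append(cv2.resize(p["color"][y-35:y+35,x-35:x+35],(400,400),interpolation=cv2.INTER_CUBIC)); print(x-35,y-35)
cv2.imwrite("pics/a1.png",np.hstack(o))
E
```

```text
[ 0.62546822 -0.31175233  0.08912831] [0.86504891 0.50161084 0.00650461 0.00588573] [-0.07465115  0.69156729  0.65771813  1.69873933 -0.5204627   0.91402468
  0.27163447]
top [393.78342538 212.17333473] [388.19638174 214.52436276]
352 180
side [393.37786048 292.57956434] [389.9065122  297.45460544]
354 264
```

View pics/a1.png

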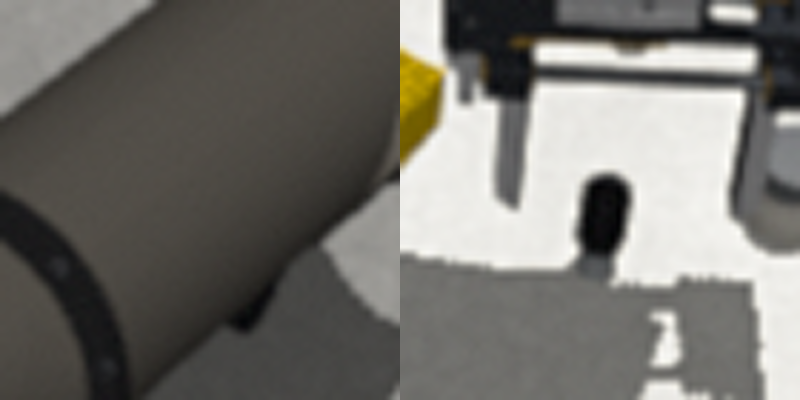

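Side view: the plug stands between the open fingers, slightly right of the jaws' mid-line. The top view is blocked by the arm. I'll correct y and tilt and go down.

>>> send_rows --moves '[{"travel": [0, 0.6, -1], "delta_rot": [0.004, 0.017, 0]}, {"travel": [0, 0.5, -1.5], "delta_rot": [0, 0, 0]}, {"travel": [0, 0, -1.2], "delta_rot": [0, 0, 0]}, {"travel": [0, 0, 0], "delta_rot": [0, 0, 0]}]'

```text
time: 5.4
position: [0.6302, -0.3012, 0.0587]
tool_rot: [0.865, 0.502, 0.004, 0.004]
force: [0.4, 0.1, -0.5]
opening: 0.999
```

```bash
cat >> h.py <<'E'
from scipy.spatial.transform import Rotation as Ro
def st(target=None,jaw=None,tilt=None):
    "print pose, and cm/rad to a target TCP; jaw = wanted jaw angle (deg)"
    s=read_state(); M=Ro.from_quat(s["tool_rot"]).as_matrix()
    print("t",round(s["time"],2),"pos",np.round(s["position"],4),"z",np.round(M[:,2],4),"jawdeg",round(np.degrees(np.arctan2(M[1,1],M[0,1])),2),"F",np.round(s["force"],1),"open mm",round(94*s["opening"],1))
    if target is not None: print("d cm",np.round((np.array(target)-s["position"])*100,2))
    if jaw is not None:
        a=np.radians(jaw); y=np.array([np.cos(a),np.sin(a),0]); z=np.array([0,0,-1.]) if tilt is None else np.array(tilt)
        D=np.c_[np.cross(y,z),y,z]@M.T; print("rot",np.round(Ro.from_matrix(D).as_rotvec(),4))
    return s,M
E
python3 -c "
from h import *
st([.6255,-.301,.052],-30)"
```

```text
t 5.4 pos [ 0.6302 -0.3012  0.0587] z [ 0.01   -0.0028 -0.9999] jawdeg -29.7 F [ 0.4  0.1 -0.5] open mm 93.9
d cm [-0.47  0.02 -0.67]
rot [ 0.0029  0.01   -0.0052]
```

>>> send_rows --moves '[{"travel": [-0.45, 0, -0.65], "delta_rot": [0.003, 0.01, 0]}, {"travel": [0, 0, 0], "delta_rot": [0, 0, 0]}]'

```text
time: 5.6
position: [0.6254, -0.3012, 0.0518]
tool_rot: [0.865, 0.502, -0.0, -0.0]
force: [0.4, -0.5, -1.1]
opening: 1.001
```

>>> send_rows --moves '[{"travel": [0, 0, 0], "delta_rot": [0, 0, 0]}, {"travel": [0, 0, 0], "delta_rot": [0, 0, 0]}, {"travel": [0, 0, 0], "delta_rot": [0, 0, 0]}, {"travel": [0, 0, 0], "delta_rot": [0, 0, 0]}, {"travel": [0, 0, 0], "delta_rot": [0, 0, 0]}, {"travel": [0, 0, 0], "delta_rot": [0, 0, 0]}]' --grip 1 --squeeze 5

```text
time: 6.2
position: [0.6257, -0.3021, 0.0531]
tool_rot: [0.865, 0.502, 0.0, 0.0]
force: [-0.1, 0.2, -0.5]
opening: 0.525
```

>>> send_rows --moves '[{"travel": [0, 0, 0], "delta_rot": [0, 0, 0]}, {"travel": [0, 0, 0], "delta_rot": [0, 0, 0]}, {"travel": [0, 0, 0], "delta_rot": [0, 0, 0]}, {"travel": [0, 0, 0], "delta_rot": [0, 0, 0]}, {"travel": [0, 0, 0], "delta_rot": [0, 0, 0]}]'

```text
time: 6.7
position: [0.6258, -0.3021, 0.0531]
tool_rot: [0.865, 0.502, 0.0, 0.0]
force: [-0.1, 0.2, -0.1]
opening: 0.253
```

>>> send_rows --moves '[{"travel": [0, 0, 0], "delta_rot": [0, 0, 0]}, {"travel": [0, 0, 0], "delta_rot": [0, 0, 0]}, {"travel": [0, 0, 0], "delta_rot": [0, 0, 0.1]}, {"travel": [0, 0, 0], "delta_rot": [0, 0, 0.14]}, {"travel": [0, 0, 0], "delta_rot": [0, 0, 0.14]}, {"travel": [0, 0, 0], "delta_rot": [0, 0, 0.14]}, {"travel": [0, 0, 0], "delta_rot": [0, 0, 0.14]}, {"travel": [0, 0, 0], "delta_rot": [0, 0, 0.14]}, {"travel": [0, 0, 0], "delta_rot": [0, 0, 0.14]}, {"travel": [0, 0, 0], "delta_rot": [0, 0, 0.14]}, {"travel": [0, 0, 0], "delta_rot": [0, 0, 0.14]}, {"travel": [0, 0, 0], "delta_rot": [0, 0, 0.14]}, {"travel": [0, 0, 0], "delta_rot": [0, 0, 0.14]}, {"travel": [0, 0, 0], "delta_rot": [0, 0, 0]}]' --grip 0

```text
time: 8.1
position: [0.6255, -0.3024, 0.0531]
tool_rot: [0.262, 0.965, -0.0, 0.001]
force: [-0.2, 0.1, -0.6]
opening: 0.5
```

```bash
python3 -c "
from h import *
st([.6257,-.302,.0525],60)"
```

```text
t 8.1 pos [ 0.6255 -0.3024  0.0531] z [ 1.6e-03 -6.0e-04 -1.0e+00] jawdeg 59.68 F [-0.2  0.1 -0.6] open mm 47.0
d cm [ 0.02  0.04 -0.06]
rot [0.0006 0.0016 0.0056]
```

>>> send_rows --moves '[{"travel": [0, 0, 0], "delta_rot": [0, 0, 0]}, {"travel": [0, 0, 0], "delta_rot": [0, 0, 0]}, {"travel": [0, 0, 0], "delta_rot": [0, 0, 0]}, {"travel": [0, 0, 0], "delta_rot": [0, 0, 0]}, {"travel": [0, 0, 0], "delta_rot": [0, 0, 0]}, {"travel": [0, 0, 0], "delta_rot": [0, 0, 0]}]' --grip 1 --squeeze 15

```text
time: 8.7
position: [0.6255, -0.3024, 0.053]
tool_rot: [0.268, 0.963, -0.0, 0.001]
force: [0.4, -0.4, 1.1]
opening: 0.253
```

>>> send_rows --moves '[{"travel": [0, 0, 2], "delta_rot": [0, 0, 0]}, {"travel": [0, 0, 3], "delta_rot": [0, 0, 0]}, {"travel": [0, 0, 3], "delta_rot": [0, 0, 0]}, {"travel": [-0.5, 2, 3], "delta_rot": [0, 0, 0]}, {"travel": [-1, 4, 3], "delta_rot": [0, 0, 0]}, {"travel": [-1, 4, 1], "delta_rot": [0, 0, 0]}, {"travel": [-1, 4, 0], "delta_rot": [0, 0, 0]}, {"travel": [-1, 4, 0], "delta_rot": [0, 0, 0]}, {"travel": [-1, 4, 0], "delta_rot": [0, 0, 0]}, {"travel": [-1, 4, 0], "delta_rot": [0, 0, 0]}, {"travel": [-1, 4, 0], "delta_rot": [0, 0, 0]}, {"travel": [-1, 4, 0], "delta_rot": [0, 0, 0]}, {"travel": [-1, 4, 0], "delta_rot": [0, 0, 0]}, {"travel": [-1, 4, 0], "delta_rot": [0, 0, 0]}, {"travel": [-1, 4, 0], "delta_rot": [0, 0, 0]}, {"travel": [-1, 4, 0], "delta_rot": [0, 0, 0]}, {"travel": [-1, 4, 0], "delta_rot": [0, 0, 0]}, {"travel": [-0.5, 2, 0], "delta_rot": [0, 0, 0]}, {"travel": [0, 0, 0], "delta_rot": [0, 0, 0]}, {"travel": [0, 0, 0], "delta_rot": [0, 0, 0]}]'

```text
time: 10.7
position: [0.472, 0.279, 0.2085]
tool_rot: [0.271, 0.963, 0.001, 0.001]
force: [0.7, 0.1, -2.5]
opening: 0.249
```

```bash
python3 -c "
from h import *
st([.487,.2636,.130],60)"
```

```text
t 10.7 pos [0.472  0.279  0.2085] z [ 0.0019  0.0018 -1.    ] jawdeg 58.58 F [ 0.7  0.1 -2.5] open mm 23.4
d cm [ 1.5  -1.54 -7.85]
rot [-0.0018  0.0019  0.0247]
```

>>> send_rows --moves '[{"travel": [1, -1, -2], "delta_rot": [-0.002, 0.002, 0]}, {"travel": [0.5, -0.5, -3], "delta_rot": [0, 0, 0]}, {"travel": [0, 0, -2.5], "delta_rot": [0, 0, 0]}, {"travel": [0, 0, -1.3], "delta_rot": [0, 0, 0]}, {"travel": [0, 0, 0], "delta_rot": [0, 0, 0]}, {"travel": [0, 0, 0], "delta_rot": [0, 0, 0]}]'

```text
time: 11.3
position: [0.4903, 0.2573, 0.1196]
tool_rot: [0.275, 0.962, 0.0, 0.001]
force: [0.6, -0.6, -0.7]
opening: 0.248
```

```bash
python3 - <<'E'
from h import *
s,M=st([.487,.2636,.079],60); p0=s["position"]
o=[]
for n in("top","side"):
    p=read_camera(n); x,y=w2px(p,np.array([.5,.26,.06])).astype(int); x-=37;y-=37
    im=cv2.resize(p["color"][y:y+75,x:x+75],(400,400),interpolation=cv2.INTER_CUBIC); k=400/75
    f=lambda X:tuple(((w2px(p,np.array(X))-[x,y]+.5)*k).astype(int))
    foot=p0-[0,0,.053]
    for r,z,c in((.009,foot[2],(0,255,0)),(.012,foot[2]+.022,(0,255,255)),(.0105,None,(255,0,255))):
        b=p0 if z else np.array([.487,.2636,0]); zz=z or .048
        cv2.polylines(im,[np.array([f([b[0]+r*np.cos(a),b[1]+r*np.sin(a),zz]) for a in np.linspace(0,6.3,40)])],False,c,1)
    o.append(im)
cv2.imwrite("pics/a2.png",np.hstack(o))
E
```

```text
t 11.3 pos [0.4903 0.2573 0.1196] z [ 2.9e-03 -5.0e-04 -1.0e+00] jawdeg 58.13 F [ 0.6 -0.6 -0.7] open mm 23.4
d cm [-0.33  0.63 -4.06]
rot [0.0004 0.0029 0.0326]
```

View pics/a2.png

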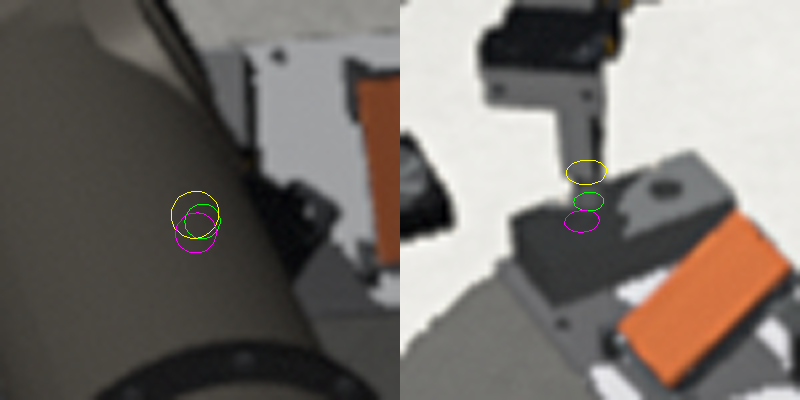

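```bash
python3 - <<'E'
from h import *
d=np.load("cal.npz"); np.set_printoptions(precision=4,suppress=True)
P={n:{k:d[n+k] for k in("K","R","t")} for n in"ts"}
Q=lambda c,o:((np.array(c,float)+.5)/4-.5+o)[::-1]
for n,c,o in(("t",(88,220),(162,203)),("t",(84,134),(162,203)),("s",(115,97),(233,168)),("s",(179,74),(233,168))): print(n,px2w(P[n],Q(c,o),.048))
# dark-blob centroids of holes in averaged pics, and hole crops
for n,im,cc in(("t",d["ta"],[(183.5,258),(183,236.5)]),("s",d["sa"],[(261.5,192),(277.5,186)])):
    g=cv2.cvtColor(im,cv2.COLOR_BGR2GRAY)
    for c in cc: x,y=map(int,c); print(n,x-6,y-6); print(g[y-6:y+7,x-6:x+7])
p=read_camera("side"); 
x,y=w2px(p,read_state()["position"]-[0,0,.03]).astype(int)-[15,15]
im=cv2.resize(p["color"][y:y+30,x:x+30],(600,600),interpolation=cv2.INTER_CUBIC); im=(255*(im/255.)**.6).astype(np.uint8)
print(x,y,[w2px(p,read_state()["position"]-[0,0,z]) for z in(.053,.042,.031,.02)])
cv2.imwrite("pics/a3.png",im)
E
```

```text
t [0.4885 0.2627 0.048 ]
t [0.5487 0.2691 0.048 ]
s [0.4864 0.2646 0.048 ]
s [0.5449 0.2702 0.048 ]
t 177 252
[[90 90 90 90 91 91 90 91 90 91 90 91 91]
 [90 90 90 91 91 86 81 82 88 90 91 91 91]
 [90 91 90 86 76 62 53 56 64 77 88 91 91]
 [89 90 88 73 47 27 21 25 33 52 77 90 91]
 [90 90 80 55 24 17 23 49 67 69 76 85 91]
 [91 90 75 41 18 22 35 67 90 90 85 84 90]
 [91 89 75 38 21 49 69 81 92 91 86 86 91]
 [91 90 78 47 27 65 90 91 91 87 85 89 90]
 [90 91 86 67 44 66 90 91 87 80 83 91 91]
 [90 90 90 84 71 72 82 84 84 84 88 91 91]
 [90 90 91 90 87 83 82 84 88 91 91 91 91]
 [90 90 90 90 90 90 90 90 91 91 91 91 91]
 [90 90 90 90 90 91 90 91 91 91 91 91 91]]
t 177 230
[[89 89 89 89 89 89 89 90 90 89 89 90 90]
 [90 89 90 90 89 89 90 89 90 90 89 89 90]
 [89 90 89 85 77 75 74 78 87 90 90 89 90]
 [89 89 84 69 51 42 40 50 70 84 90 90 90]
 [89 87 72 44 24 20 20 26 45 73 89 90 90]
 [89 79 53 23 16 25 29 30 36 62 84 90 90]
 [89 75 41 18 26 52 68 68 67 71 82 90 89]
 [88 76 44 22 50 79 90 90 87 83 85 89 90]
 [89 79 52 32 65 90 91 89 86 83 87 90 90]
 [88 85 72 53 68 89 88 87 88 87 89 90 90]
 [90 90 87 78
[... 990 characters left out ...]
116 117 118 118 118 116]
 [149 142 143 125 122 119 114 115 118 119 119 119 118]
 [115 114 122 117 107 101  96  97 103 110 118 119 119]
 [116 117 117 105  76  63  62  62  65  82 111 119 120]
 [119 120 116  96  60  47  49  50  49  69 108 119 119]
 [119 119 118 106  76  58  58  62  66  86 113 120 119]
 [119 119 120 117 102  88  86  92  97 112 120 121 120]
 [119 118 119 120 118 115 115 117 118 120 121 120 115]
 [119 119 119 119 120 121 122 122 120 116 113 107  89]
 [119 119 119 120 120 119 115 113 107  92  83  71  59]
 [120 120 120 119 114 107  92  83  70  60  56  52  51]]
247 167 [array([262.8698, 188.0142]), array([262.6351, 185.2966]), array([262.3983, 182.5536]), array([262.1592, 179.7847])]
```

View pics/a3.png

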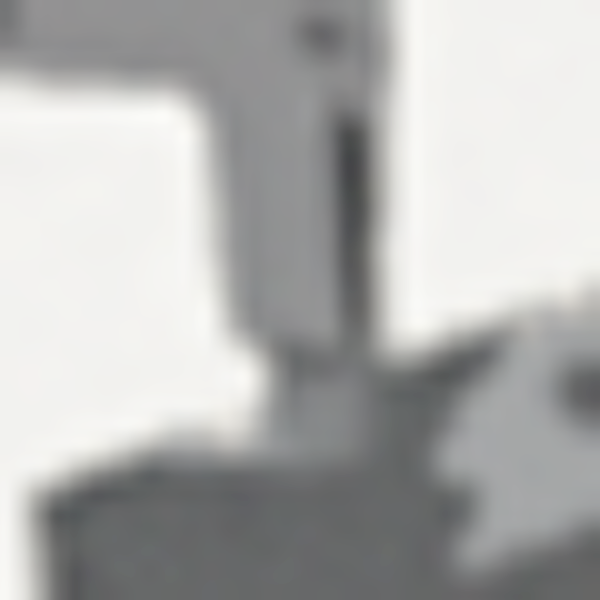

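The side zoom shows the shank centred at column ~262.6, and its projection from the TCP is 262.7. The side calibration agrees with the arm, so hole1 at about (0.487,0.263) stands. Lining up and going down.

>>> send_rows --moves '[{"travel": [-0.33, 0.58, 0], "delta_rot": [0, 0.003, 0]}, {"travel": [0, 0, 0], "delta_rot": [0, 0, 0]}]'

```text
time: 11.65
position: [0.4874, 0.2649, 0.1217]
tool_rot: [0.274, 0.962, 0.001, 0.001]
force: [0.4, 0.3, -0.7]
opening: 0.254
```

```bash
python3 -c "
from h import *
st([.487,.2632,.079],60)"
```

```text
t 11.65 pos [0.4874 0.2649 0.1217] z [ 0.0025  0.002  -1.    ] jawdeg 58.19 F [ 0.4  0.3 -0.7] open mm 23.8
d cm [-0.04 -0.17 -4.27]
rot [-0.0021  0.0025  0.0317]
```

>>> send_rows --moves '[{"travel": [-0.04, -0.15, -0.5], "delta_rot": [-0.002, 0.0025, 0]}, {"travel": [0, 0, -0.5], "delta_rot": [0, 0, 0]}, {"travel": [0, 0, -0.5], "delta_rot": [0, 0, 0]}, {"travel": [0, 0, -0.5], "delta_rot": [0, 0, 0]}, {"travel": [0, 0, -0.3], "delta_rot": [0, 0, 0]}, {"travel": [0, 0, -0.2], "delta_rot": [0, 0, 0]}, {"travel": [0, 0, 0], "delta_rot": [0, 0, 0]}]'

```text
time: 12.35
position: [0.4867, 0.2636, 0.0944]
tool_rot: [0.274, 0.962, -0.0, -0.0]
force: [-0.7, 0.1, -0.8]
opening: 0.253
```

```bash
python3 -c "
from h import *
st([.487,.2632,.079],60)"
```

```text
t 12.35 pos [0.4867 0.2636 0.0944] z [-3.e-04 -2.e-04 -1.e+00] jawdeg 58.24 F [-0.7  0.1 -0.8] open mm 23.8
d cm [ 0.03 -0.04 -1.54]
rot [ 0.0002 -0.0003  0.0308]
```

It is 6 mm below the mouth with no force, so it is entering.

>>> send_rows --moves '[{"travel": [0, 0, -0.4], "delta_rot": [0, 0, 0]}, {"travel": [0, 0, -0.4], "delta_rot": [0, 0, 0]}, {"travel": [0, 0, -0.3], "delta_rot": [0, 0, 0]}, {"travel": [0, 0, -0.2], "delta_rot": [0, 0, 0]}, {"travel": [0, 0, -0.2], "delta_rot": [0, 0, 0]}, {"travel": [0, 0, -0.1], "delta_rot": [0, 0, 0]}]'

```text
time: 12.95
position: [0.4873, 0.264, 0.0783]
tool_rot: [0.274, 0.962, 0.0, 0.0]
force: [-6.5, -4.8, 24.4]
opening: 0.251
```

Home: the reading is 24 N upward at the expected height of 0.0783. Releasing and heading for the square plug.

>>> send_rows --moves '[{"travel": [0, 0, 0.05], "delta_rot": [0, 0, 0]}, {"travel": [0, 0, 0], "delta_rot": [0, 0, 0]}, {"travel": [0, 0, 0], "delta_rot": [0, 0, 0]}, {"travel": [0, 0, 0], "delta_rot": [0, 0, 0]}]' --grip 0.4

```text
time: 13.35
position: [0.4876, 0.2641, 0.079]
tool_rot: [0.274, 0.962, 0.001, 0.001]
force: [-0.5, 0.2, 0.3]
opening: 0.301
```

>>> send_rows --moves '[{"travel": [0, 0, 2], "delta_rot": [0, 0, 0]}, {"travel": [0, 0, 3], "delta_rot": [0, 0, 0]}, {"travel": [0, 0, 3], "delta_rot": [0, 0, 0]}, {"travel": [0, -2, 2], "delta_rot": [0, 0, -0.1]}, {"travel": [0, -4, 0], "delta_rot": [0, 0, -0.1]}, {"travel": [0, -4, 0], "delta_rot": [0, 0, -0.1]}, {"travel": [0, -4, 0], "delta_rot": [0, 0, -0.1]}, {"travel": [0, -4, 0], "delta_rot": [0, 0, -0.1]}, {"travel": [0, -4, 0], "delta_rot": [0, 0, -0.1]}, {"travel": [0, -4, 0], "delta_rot": [0, 0, -0.1]}, {"travel": [0, -4, 0], "delta_rot": [0, 0, -0.1]}, {"travel": [0, -4, 0], "delta_rot": [0, 0, -0.1]}, {"travel": [0, -4, 0], "delta_rot": [0, 0, -0.1]}, {"travel": [0, -4, 0], "delta_rot": [0, 0, -0.1]}, {"travel": [0, -4, 0], "delta_rot": [0, 0, -0.1]}, {"travel": [0, -4, 0], "delta_rot": [0, 0, -0.1]}, {"travel": [0, -4, 0], "delta_rot": [0, 0, -0.1]}, {"travel": [0, -3, 0], "delta_rot": [0, 0, -0.1]}, {"travel": [0, 0, 0], "delta_rot": [0, 0, 0]}]' --grip -0.5

```text
time: 15.25
position: [0.482, -0.3274, 0.184]
tool_rot: [0.871, 0.492, 0.003, 0.004]
force: [-0.3, 0.5, 0.6]
opening: 0.747
```

```bash
python3 - <<'E'
from h import *
st([.467,-.3185,.053],-28.7)
p=read_camera("side"); cv2.imwrite("pics/b1.png",np.hstack([cv2.resize(p["color"][165:225,235:315],(400,300),interpolation=cv2.INTER_CUBIC),cv2.resize(p["color"][280:370,260:380],(400,300),interpolation=cv2.INTER_CUBIC)]))
E
```

```text
t 15.25 pos [ 0.482  -0.3274  0.184 ] z [ 0.0083 -0.0041 -1.    ] jawdeg -31.04 F [-0.3  0.5  0.6] open mm 70.2
d cm [ -1.5    0.89 -13.1 ]
rot [0.0039 0.0083 0.0408]
```

View pics/b1.png

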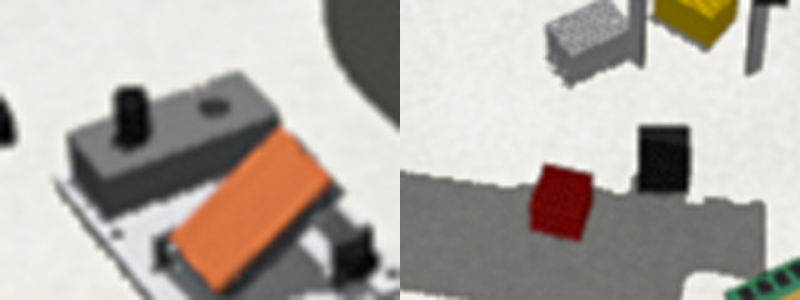

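Round plug is seated in socket 1, with its head resting on the block. Black square plug is at the right of the red one. Descending.

>>> send_rows --moves '[{"travel": [-1.2, 0.7, -3], "delta_rot": [0.004, 0.008, 0.04]}, {"travel": [-0.3, 0.2, -4], "delta_rot": [0, 0, 0]}, {"travel": [0, 0, -2], "delta_rot": [0, 0, 0]}, {"travel": [0, 0, 0], "delta_rot": [0, 0, 0]}]'

```text
time: 15.7
position: [0.468, -0.3129, 0.0916]
tool_rot: [0.857, 0.515, 0.001, -0.0]
force: [-0.1, -0.2, 0.7]
opening: 0.748
```

```bash
python3 -c "
from h import *
st([.467,-.3185,.053],-28.7)"
```

```text
t 15.7 pos [ 0.468  -0.3129  0.0916] z [ 0.0019  0.0023 -1.    ] jawdeg -27.99 F [-0.1 -0.2  0.7] open mm 70.3
d cm [-0.1  -0.56 -3.86]
rot [-0.0023  0.0019 -0.0124]
```

>>> send_rows --moves '[{"travel": [-0.1, -0.5, -1], "delta_rot": [-0.002, 0.002, -0.012]}, {"travel": [0, 0, -1.4], "delta_rot": [0, 0, 0]}, {"travel": [0, 0, -1.1], "delta_rot": [0, 0, 0]}, {"travel": [0, 0, -0.2], "delta_rot": [0, 0, 0]}, {"travel": [0, 0, 0], "delta_rot": [0, 0, 0]}]'

```text
time: 16.2
position: [0.4689, -0.3174, 0.0541]
tool_rot: [0.86, 0.511, 0.001, 0.001]
force: [-0.1, 0.4, -0.5]
opening: 0.75
```

>>> send_rows --moves '[{"travel": [0, 0, 0], "delta_rot": [0, 0, 0]}, {"travel": [0, 0, 0], "delta_rot": [0, 0, 0]}, {"travel": [0, 0, 0], "delta_rot": [0, 0, 0]}, {"travel": [0, 0, 0], "delta_rot": [0, 0, 0]}, {"travel": [0, 0, 0], "delta_rot": [0, 0, 0]}, {"travel": [0, 0, 0], "delta_rot": [0, 0, 0]}, {"travel": [0, 0, 0], "delta_rot": [0, 0, 0]}]' --grip 1 --squeeze 5

```text
time: 16.9
position: [0.4697, -0.3178, 0.0556]
tool_rot: [0.86, 0.511, 0.002, 0.002]
force: [-0.4, -0.1, -1.2]
opening: 0.434
```

```bash
python3 -c "
from h import *
st([.467,-.3185,.053],-28.7)"
```

```text
t 16.9 pos [ 0.4697 -0.3178  0.0556] z [ 4.8e-03 -9.0e-04 -1.0e+00] jawdeg -28.54 F [-0.4 -0.1 -1.2] open mm 40.8
d cm [-0.27 -0.07 -0.26]
rot [ 0.0009  0.0048 -0.0028]
```

>>> send_rows --moves '[{"travel": [0, 0, 0], "delta_rot": [0, 0, 0]}, {"travel": [0, 0, 0], "delta_rot": [0, 0, 0]}, {"travel": [0, 0, 0], "delta_rot": [0, 0, 0]}]'

```text
time: 17.2
position: [0.4696, -0.3178, 0.0556]
tool_rot: [0.86, 0.511, 0.002, 0.002]
force: [0.6, -0.1, -1.2]
opening: 0.435
```

>>> send_rows --moves '[{"travel": [0, 0, 0], "delta_rot": [0, 0, 0]}, {"travel": [0, 0, 0], "delta_rot": [0, 0, 0]}, {"travel": [0, 0, 0], "delta_rot": [0, 0, 0]}, {"travel": [0, 0, 0], "delta_rot": [0, 0, 0]}, {"travel": [0, 0, -0.1], "delta_rot": [0, 0, 0.13]}, {"travel": [0, 0, -0.1], "delta_rot": [0, 0, 0.14]}, {"travel": [0, 0, 0], "delta_rot": [0, 0, 0.14]}, {"travel": [0, 0, 0], "delta_rot": [0, 0, 0.14]}, {"travel": [0, 0, 0], "delta_rot": [0, 0, 0.14]}, {"travel": [0, 0, 0], "delta_rot": [0, 0, 0.14]}, {"travel": [0, 0, 0], "delta_rot": [0, 0, 0.14]}, {"travel": [0, 0, 0], "delta_rot": [0, 0, 0.14]}, {"travel": [0, 0, 0], "delta_rot": [0, 0, 0.14]}, {"travel": [0, 0, 0], "delta_rot": [0, 0, 0.14]}, {"travel": [0, 0, 0], "delta_rot": [0, 0, 0.14]}, {"travel": [0, 0, 0], "delta_rot": [0, 0, 0]}]' --grip -0.5

```text
time: 18.8
position: [0.4697, -0.3181, 0.0537]
tool_rot: [0.236, 0.972, 0.002, 0.001]
force: [0.1, -0.0, 0.6]
opening: 0.751
```

```bash
python3 -c "
from h import *
st([.4697,-.3178,.0535],61.5)"
```

```text
t 18.8 pos [ 0.4697 -0.3181  0.0537] z [ 0.002  0.004 -1.   ] jawdeg 62.68 F [ 0.1 -0.   0.6] open mm 70.6
d cm [-0.    0.03 -0.02]
rot [-0.004   0.0021 -0.0205]
```

>>> send_rows --moves '[{"travel": [0, 0, 0], "delta_rot": [-0.004, 0.002, -0.02]}, {"travel": [0, 0, 0], "delta_rot": [0, 0, 0]}, {"travel": [0, 0, 0], "delta_rot": [0, 0, 0]}, {"travel": [0, 0, 0], "delta_rot": [0, 0, 0]}, {"travel": [0, 0, 0], "delta_rot": [0, 0, 0]}, {"travel": [0, 0, 0], "delta_rot": [0, 0, 0]}, {"travel": [0, 0, 0], "delta_rot": [0, 0, 0]}, {"travel": [0, 0, 0], "delta_rot": [0, 0, 0]}]' --grip 1 --squeeze 20

```text
time: 19.6
position: [0.4697, -0.3181, 0.0536]
tool_rot: [0.253, 0.967, -0.0, -0.0]
force: [0.1, 0.4, -0.4]
opening: 0.427
```

```bash
python3 -c "
from h import *
st([.5467,.27,.13],95.5)"
```

```text
t 19.6 pos [ 0.4697 -0.3181  0.0536] z [-4.e-04 -7.e-04 -1.e+00] jawdeg 60.67 F [ 0.1  0.4 -0.4] open mm 40.2
d cm [ 7.7  58.81  7.64]
rot [ 7.000e-04 -2.000e-04  6.079e-01]
```

>>> send_rows --moves '[{"travel": [0, 0, 2], "delta_rot": [0, 0, 0]}, {"travel": [0, 0, 3], "delta_rot": [0, 0, 0]}, {"travel": [0, 0, 3], "delta_rot": [0, 0, 0]}, {"travel": [0.3, 2, 3], "delta_rot": [0, 0, 0]}, {"travel": [0.6, 4, 3], "delta_rot": [0, 0, 0.05]}, {"travel": [0.6, 4, 0.5], "delta_rot": [0, 0, 0.05]}, {"travel": [0.6, 4, 0], "delta_rot": [0, 0, 0.05]}, {"travel": [0.6, 4, 0], "delta_rot": [0, 0, 0.05]}, {"travel": [0.6, 4, 0], "delta_rot": [0, 0, 0.05]}, {"travel": [0.6, 4, 0], "delta_rot": [0, 0, 0.05]}, {"travel": [0.6, 4, 0], "delta_rot": [0, 0, 0.05]}, {"travel": [0.6, 4, 0], "delta_rot": [0, 0, 0.05]}, {"travel": [0.6, 4, 0], "delta_rot": [0, 0, 0.05]}, {"travel": [0.6, 4, 0], "delta_rot": [0, 0, 0.05]}, {"travel": [0.6, 4, 0], "delta_rot": [0, 0, 0.05]}, {"travel": [0.6, 4, 0], "delta_rot": [0, 0, 0.05]}, {"travel": [0.6, 4, 0], "delta_rot": [0, 0, 0]}, {"travel": [0.3, 3, 0], "delta_rot": [0, 0, 0]}, {"travel": [0, 0, 0], "delta_rot": [0, 0, 0]}, {"travel": [0, 0, 0], "delta_rot": [0, 0, 0]}]'

```text
time: 21.6
position: [0.5491, 0.2754, 0.2047]
tool_rot: [-0.054, 0.999, 0.0, 0.001]
force: [0.8, -0.5, 0.1]
opening: 0.425
```

```bash
python3 -c "
from h import *
st([.5467,.27,.125],95.5)"
```

```text
t 21.6 pos [0.5491 0.2754 0.2047] z [ 1.1e-03  8.0e-04 -1.0e+00] jawdeg 96.16 F [ 0.8 -0.5  0.1] open mm 40.0
d cm [-0.24 -0.54 -7.97]
rot [-0.0008  0.0011 -0.0114]
```

>>> send_rows --moves '[{"travel": [-0.2, -0.5, -2], "delta_rot": [0, 0.001, -0.01]}, {"travel": [0, 0, -3], "delta_rot": [0, 0, 0]}, {"travel": [0, 0, -2], "delta_rot": [0, 0, 0]}, {"travel": [0, 0, -0.5], "delta_rot": [0, 0, 0]}, {"travel": [0, 0, 0], "delta_rot": [0, 0, 0]}, {"travel": [0, 0, 0], "delta_rot": [0, 0, 0]}]'

```text
time: 22.2
position: [0.5482, 0.2643, 0.1294]
tool_rot: [-0.045, 0.999, -0.0, 0.001]
force: [0.2, 0.4, -0.0]
opening: 0.427
```

```bash
python3 -c "
from h import *
st([.5466,.2695,.1],95.5)"
```

```text
t 22.2 pos [0.5482 0.2643 0.1294] z [ 2.4e-03 -3.0e-04 -1.0e+00] jawdeg 95.21 F [ 0.2  0.4 -0. ] open mm 40.2
d cm [-0.16  0.52 -2.94]
rot [0.0003 0.0024 0.005 ]
```

>>> send_rows --moves '[{"travel": [-0.1, 0.4, -0.5], "delta_rot": [0, 0.002, 0]}, {"travel": [0, 0, -0.5], "delta_rot": [0, 0, 0]}, {"travel": [0, 0, -0.2], "delta_rot": [0, 0, 0]}, {"travel": [0, 0, 0], "delta_rot": [0, 0, 0]}]'

```text
time: 22.6
position: [0.5484, 0.2691, 0.1191]
tool_rot: [-0.045, 0.999, 0.001, 0.002]
force: [-0.4, -0.0, -0.8]
opening: 0.429
```

```bash
python3 -c "
from h import *
st([.5466,.2695,.1],95.5)"
```

```text
t 22.6 pos [0.5484 0.2691 0.1191] z [ 0.0038  0.0014 -1.    ] jawdeg 95.18 F [-0.4 -0.  -0.8] open mm 40.3
d cm [-0.18  0.04 -1.91]
rot [-0.0014  0.0037  0.0055]
```

>>> send_rows --moves '[{"travel": [-0.2, 0.03, -0.4], "delta_rot": [-0.0014, 0.004, 0]}, {"travel": [0, 0, -0.4], "delta_rot": [0, 0, 0]}, {"travel": [0, 0, -0.4], "delta_rot": [0, 0, 0]}, {"travel": [0, 0, -0.4], "delta_rot": [0, 0, 0]}, {"travel": [0, 0, -0.4], "delta_rot": [0, 0, 0]}, {"travel": [0, 0, -0.2], "delta_rot": [0, 0, 0]}, {"travel": [0, 0, 0], "delta_rot": [0, 0, 0]}]'

```text
time: 23.3
position: [0.5466, 0.2698, 0.0953]
tool_rot: [-0.045, 0.999, 0.0, 0.0]
force: [0.6, -0.0, -1.6]
opening: 0.427
```

```bash
python3 -c "
from h import *
st([.5466,.2695,.0796],95.5)"
```

```text
t 23.3 pos [0.5466 0.2698 0.0953] z [ 2.e-04  5.e-04 -1.e+00] jawdeg 95.2 F [ 0.6 -0.  -1.6] open mm 40.1
d cm [-0.   -0.03 -1.57]
rot [-0.0005  0.0002  0.0052]
```

It is going in without force. Continuing until home.

>>> send_rows --moves '[{"travel": [0, 0, -0.4], "delta_rot": [0, 0, 0]}, {"travel": [0, 0, -0.4], "delta_rot": [0, 0, 0]}, {"travel": [0, 0, -0.3], "delta_rot": [0, 0, 0]}, {"travel": [0, 0, -0.2], "delta_rot": [0, 0, 0]}, {"travel": [0, 0, -0.2], "delta_rot": [0, 0, 0]}, {"travel": [0, 0, -0.1], "delta_rot": [0, 0, 0]}]'

```text
time: 23.9
position: [0.5472, 0.2704, 0.0789]
tool_rot: [-0.045, 0.999, 0.001, 0.001]
force: [-4.6, -1.5, 20.9]
opening: 0.424
```

Home, with 21 N upward at 0.079. Releasing and going to the grey heat sink.

>>> send_rows --moves '[{"travel": [0, 0, 0.05], "delta_rot": [0, 0, 0]}, {"travel": [0, 0, 0], "delta_rot": [0, 0, 0]}, {"travel": [0, 0, 0], "delta_rot": [0, 0, 0]}, {"travel": [0, 0, 0], "delta_rot": [0, 0, 0]}]' --grip -0.2

```text
time: 24.3
position: [0.5469, 0.2702, 0.0793]
tool_rot: [-0.045, 0.999, 0.0, 0.001]
force: [-0.1, -0.1, 0.2]
opening: 0.597
```

>>> send_rows --moves '[{"travel": [0, 0, 2], "delta_rot": [0, 0, 0]}, {"travel": [0, 0, 3], "delta_rot": [0, 0, 0]}, {"travel": [0, 0, 3], "delta_rot": [0, 0, 0]}, {"travel": [-0.3, -2, 2], "delta_rot": [0, 0, 0]}, {"travel": [-0.6, -4, 0], "delta_rot": [0, 0, 0]}, {"travel": [-0.6, -4, 0], "delta_rot": [0, 0, 0]}, {"travel": [-0.6, -4, 0], "delta_rot": [0, 0, 0]}, {"travel": [-0.6, -4, 0], "delta_rot": [0, 0, 0]}, {"travel": [-0.6, -4, 0], "delta_rot": [0, 0, 0]}, {"travel": [-0.6, -4, 0], "delta_rot": [0, 0, 0]}, {"travel": [-0.6, -4, 0], "delta_rot": [0, 0, 0]}, {"travel": [-0.6, -4, 0], "delta_rot": [0, 0, 0]}, {"travel": [-0.6, -4, 0], "delta_rot": [0, 0, -0.02]}, {"travel": [-0.6, -4, 0], "delta_rot": [0, 0, -0.02]}, {"travel": [-0.4, -2, 0], "delta_rot": [0, 0, 0]}, {"travel": [0, 0, 0], "delta_rot": [0, 0, 0]}, {"travel": [0, 0, 0], "delta_rot": [0, 0, 0]}]' --grip -0.7

```text
time: 26.0
position: [0.4715, -0.186, 0.1836]
tool_rot: [-0.025, 1.0, 0.0, 0.001]
force: [-0.2, 0.0, -0.5]
opening: 0.849
```

```bash
python3 - <<'E'
from fit import *
s0,M=st([.475,-.173,.09],92.5)
np.set_printoptions(precision=4,suppress=True)
p=read_camera("side"); d=np.load("cal.npz")
# side: threshold-free check with regions, and earlier averaged picture
for r in regions_of(p,"heatsink")[:2]:
    m=r["region"].astype(np.float32); c=p["color"][r["region"]].mean(0); print(r["score"],r["bbox"],c)
    if c[2]-c[0]<40: print(fit([(p,m)],stand(box(.06,.04,0,.04)),[.475,-.172,.05],[.005,.005,.2]))
for r in regions_of(p,"square_plug")[:3]: print("sq",r["score"],r["bbox"],p["color"][r["region"]].mean(0))
cv2.imwrite("pics/c1.png",np.hstack([cv2.resize(p["color"][165:225,235:315],(400,300),interpolation=cv2.INTER_CUBIC),cv2.resize(p["color"][255:330,280:380],(400,300),interpolation=cv2.INTER_CUBIC)]))
E
```

```text
t 26.0 pos [ 0.4715 -0.186   0.1836] z [ 2.3e-03  8.0e-04 -1.0e+00] jawdeg 92.88 F [-0.2  0.  -0.5] open mm 79.8
d cm [ 0.35  1.3  -9.36]
rot [-0.0008  0.0023 -0.0065]
0.7 [304.6, 278.8, 328.9, 305.8] [118.4289 116.5933 116.5711]
(array([ 0.4753, -0.1719,  0.0238]), np.float64(0.08454732596874237))
0.64 [336.9, 267.2, 363.6, 294.0] [ 16.9179 127.9179 151.6905]
sq 0.8 [272.3, 172.7, 285.7, 191.8] [37.4459 36.4369 36.3288]
sq 0.55 [300.2, 330.7, 319.1, 351.9] [ 17.1545  22.2556 171.764 ]
```

View pics/c1.png

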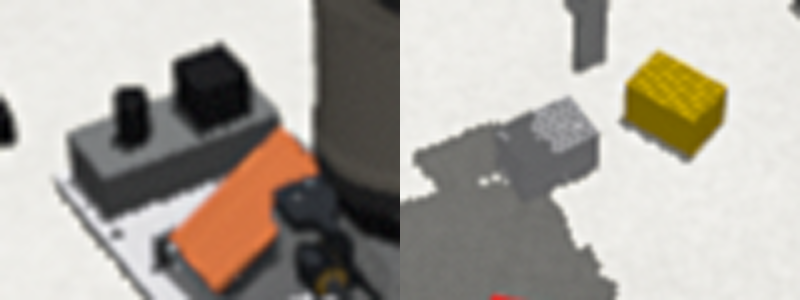

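Both plugs are home. The grey sink is at (0.4753,-0.172), consistent with the earlier fits. Descending.

>>> send_rows --moves '[{"travel": [0.3, 1, -3], "delta_rot": [0, 0.002, -0.01]}, {"travel": [0, 0.2, -4], "delta_rot": [0, 0, 0]}, {"travel": [0, 0, -3], "delta_rot": [0, 0, 0]}, {"travel": [0, 0, -0.5], "delta_rot": [0, 0, 0]}, {"travel": [0, 0, 0], "delta_rot": [0, 0, 0]}]'

```text
time: 26.65
position: [0.4778, -0.1672, 0.0775]
tool_rot: [-0.025, 1.0, 0.001, 0.002]
force: [0.3, -0.5, 0.6]
opening: 0.848
```

```bash
python3 -c "
from h import *
st([.4755,-.1725,.034],92)"
```

```text
t 26.65 pos [ 0.4778 -0.1672  0.0775] z [ 0.0047  0.0015 -1.    ] jawdeg 92.88 F [ 0.3 -0.5  0.6] open mm 79.8
d cm [-0.23 -0.53 -4.35]
rot [-0.0015  0.0047 -0.0154]
```

>>> send_rows --moves '[{"travel": [-0.23, -0.5, -1], "delta_rot": [-0.0015, 0.005, -0.015]}, {"travel": [0, 0, -1.4], "delta_rot": [0, 0, 0]}, {"travel": [0, 0, -1.1], "delta_rot": [0, 0, 0]}, {"travel": [0, 0, -0.4], "delta_rot": [0, 0, 0]}, {"travel": [0, 0, 0], "delta_rot": [0, 0, 0]}]'

```text
time: 27.15
position: [0.4775, -0.1728, 0.0386]
tool_rot: [-0.017, 1.0, -0.001, 0.002]
force: [-0.3, -0.1, 0.3]
opening: 0.851
```

```bash
python3 -c "
from h import *
st([.4755,-.1725,.034],92)"
```

```text
t 27.15 pos [ 0.4775 -0.1728  0.0386] z [ 0.0039 -0.0014 -1.    ] jawdeg 91.97 F [-0.3 -0.1  0.3] open mm 80.0
d cm [-0.2   0.03 -0.46]
rot [0.0014 0.0039 0.0006]
```

>>> send_rows --moves '[{"travel": [-0.2, 0, -0.5], "delta_rot": [0.001, 0.004, 0]}, {"travel": [0, 0, 0], "delta_rot": [0, 0, 0]}, {"travel": [0, 0, 0], "delta_rot": [0, 0, 0]}, {"travel": [0, 0, 0], "delta_rot": [0, 0, 0]}, {"travel": [0, 0, 0], "delta_rot": [0, 0, 0]}, {"travel": [0, 0, 0], "delta_rot": [0, 0, 0]}, {"travel": [0, 0, 0], "delta_rot": [0, 0, 0]}, {"travel": [0, 0, 0], "delta_rot": [0, 0, 0]}, {"travel": [0, 0, 0], "delta_rot": [0, 0, 0]}, {"travel": [0, 0, 0], "delta_rot": [0, 0, 0]}]' --grip 1 --squeeze 30

```text
time: 28.15
position: [0.4757, -0.173, 0.0341]
tool_rot: [-0.017, 1.0, -0.0, 0.0]
force: [-0.4, 0.1, -2.0]
opening: 0.422
```

```bash
python3 -c "
from h import *
st([.4755,-.1725,.034],92)"
```

```text
t 28.15 pos [ 0.4757 -0.173   0.0341] z [ 6.e-04 -5.e-04 -1.e+00] jawdeg 91.96 F [-0.4  0.1 -2. ] open mm 39.7
d cm [-0.02  0.05 -0.01]
rot [0.0005 0.0006 0.0007]
```

```bash
python3 - <<'E'
from fit import *
np.set_printoptions(precision=4,suppress=True)
d=np.load("cal.npz"); P={n:{k:d[n+k] for k in("K","R","t")} for n in"ts"}
def mask(im,a,b):
    c=im.astype(np.float32); r=c[...,2]-c[...,0]; m=np.zeros_like(r); w=r[a[1]:b[1],a[0]:b[0]]
    m[a[1]:b[1],a[0]:b[0]]=np.clip(w/np.percentile(w,90 if im is d["ta"] else 92)*1.1-.05,0,1); return m
ta,sa=d["ta"],d["sa"]
V={"t":(P["t"],mask(ta,(200,215),(250,275))),"s":(P["s"],mask(sa,(258,180),(325,230)))}
for th in(0,-.006):
  for jy in(.085,.097,.105):
    def cu(x):
        o=np.array([.5168,.2665,0])-Ro.from_euler("z",jy).as_matrix()@[0,.122,0]
        pl=box(.1,.06,th,0)@Ro.from_euler("y",-x[0]).as_matrix().T+[x[1],0,x[2]]
        return pl@Ro.from_euler("z",jy).as_matrix().T+o
    for k in(["t","s"],["s"],["t"]):
        x,f=fit([V[i] for i in k],cu,[.59,-.011,.071],[.05,.004,.004]); print(th,jy,k,x,round(f,4),cu(x).mean(0))
E
```

```text
0 0.085 ['t', 's'] [ 0.5772 -0.0087  0.0684] 0.0635 [0.5185 0.1442 0.0684]
0 0.085 ['s'] [ 0.5952 -0.0104  0.0679] 0.0176 [0.5168 0.1441 0.0679]
0 0.085 ['t'] [ 0.517  -0.0051  0.0614] 0.01 [0.5221 0.1445 0.0614]
0 0.097 ['t', 's'] [ 0.5672 -0.0098  0.0679] 0.0582 [0.5188 0.1441 0.0679]
0 0.097 ['s'] [ 0.5943 -0.0119  0.0678] 0.0149 [0.5168 0.1439 0.0678]
0 0.097 ['t'] [ 0.516  -0.0066  0.062 ] 0.0071 [0.522  0.1444 0.062 ]
0 0.105 ['t', 's'] [ 0.5668 -0.0107  0.0689] 0.0556 [0.5189 0.144  0.0689]
0 0.105 ['s'] [ 0.5877 -0.0132  0.0681] 0.013 [0.5165 0.1438 0.0681]
0 0.105 ['t'] [ 0.5092 -0.0077  0.0622] 0.006 [0.522  0.1444 0.0622]
-0.006 0.085 ['t', 's'] [ 0.6076 -0.01    0.0706] 0.0562 [0.5189 0.1442 0.0681]
-0.006 0.085 ['s'] [ 0.6101 -0.0118  0.0701] 0.0132 [0.5171 0.1441 0.0676]
-0.006 0.085 ['t'] [ 0.5812 -0.0066  0.063 ] 0.0093 [0.5222 0.1445 0.0605]
-0.006 0.097 ['t', 's'] [ 0.5987 -0.0116  0.0709] 0.0557 [0.5188 0.1441 0.0684]
-0.006 0.097 ['s'] [ 0.6027 -0.0135  0.0703] 0.0148 [0.5169 0.1439 0.0679]
-0.006 0.097 ['t'] [ 0.5699 -0.0082  0.0639] 0.0073 [0.5221 0.1444 0.0614]
-0.006 0.105 ['t', 's'] [ 0.6081 -0.0122  0.0709] 0.0577 [0.5191 0.1441 0.0684]
-0.006 0.105 ['s'] [ 0.5866 -0.0141  0.0707] 0.0166 [0.5172 0.1439 0.0682]
-0.006 0.105 ['t'] [ 0.5723 -0.0091  0.0634] 0.007 [0.5222 0.1444 0.0608]
```

>>> send_rows --moves '[{"travel": [0, 0, 2], "delta_rot": [0, 0, 0]}, {"travel": [0, 0, 3], "delta_rot": [0, 0, 0]}, {"travel": [0, 0, 3], "delta_rot": [0, 0, 0]}, {"travel": [0, 0, 3], "delta_rot": [0, 0, 0]}, {"travel": [0, 0, 2], "delta_rot": [0, 0, 0]}, {"travel": [0, 0, 0], "delta_rot": [0, 0, 0]}]'

```text
time: 28.75
position: [0.4739, -0.1724, 0.168]
tool_rot: [-0.017, 1.0, 0.0, -0.001]
force: [1.1, -1.2, -1.3]
opening: 0.423
```

Combining the fits with the jig's hinge geometry gives slope ~0.595, jig yaw ~0.097, and face centre ~(0.517,0.144,0.070). Moving over with the tilt.

>>> send_rows --moves '[{"travel": [0, 2, 0.3], "delta_rot": [0, 0, 0.01]}, {"travel": [0, 3, 0.3], "delta_rot": [0, 0, 0.01]}, {"travel": [0, 3, 0.2], "delta_rot": [0, 0, 0.01]}, {"travel": [0, 3, 0], "delta_rot": [0, 0, 0.01]}, {"travel": [0, 3, 0], "delta_rot": [0.005, -0.05, 0.01]}, {"travel": [0, 3, 0], "delta_rot": [0.008, -0.08, 0.01]}, {"travel": [0, 3, 0], "delta_rot": [0.008, -0.08, 0]}, {"travel": [0, 3, 0], "delta_rot": [0.008, -0.08, 0]}, {"travel": [0, 3, 0], "delta_rot": [0.008, -0.08, 0]}, {"travel": [0, 2.5, 0], "delta_rot": [0.008, -0.08, 0]}, {"travel": [0, 1.5, 0], "delta_rot": [0.008, -0.08, 0]}, {"travel": [0, 0.5, 0], "delta_rot": [0.005, -0.05, 0]}, {"travel": [0, 0, 0], "delta_rot": [0, 0, 0]}, {"travel": [0, 0, 0], "delta_rot": [0, 0, 0]}]'

```text
time: 30.15
position: [0.4679, 0.1248, 0.1647]
tool_rot: [-0.046, 0.965, 0.013, 0.257]
force: [-0.0, -0.1, -2.4]
opening: 0.425
```

```bash
cat > tgt.py <<'E'
from h import *
import sys
def tgt(h,sl=.595,yaw=.097,fc=(.517,.1439,.070),off=.0341):
    n=Ro.from_euler("z",yaw).as_matrix()@np.array([-np.sin(sl),0,np.cos(sl)])
    return st(np.array(fc)+n*(off+h),90+np.degrees(yaw),-n),n
E
python3 -c "
from tgt import *
tgt(.03)"
```

```text
t 30.15 pos [0.4679 0.1248 0.1647] z [ 0.4957  0.0494 -0.8671] jawdeg 95.52 F [-0.  -0.1 -2.4] open mm 40.0
d cm [ 1.33  1.56 -4.16]
rot [ 0.0054 -0.0733  0.0006]
```

>>> send_rows --moves '[{"travel": [0.5, 0.7, -1], "delta_rot": [0.003, -0.035, 0]}, {"travel": [0.5, 0.5, -1], "delta_rot": [0.003, -0.035, 0]}, {"travel": [0.2, 0.2, -1], "delta_rot": [0, 0, 0]}, {"travel": [0, 0, -0.6], "delta_rot": [0, 0, 0]}, {"travel": [0, 0, 0], "delta_rot": [0, 0, 0]}, {"travel": [0, 0, 0], "delta_rot": [0, 0, 0]}]'

```text
time: 30.75
position: [0.4783, 0.1309, 0.132]
tool_rot: [-0.044, 0.96, 0.009, 0.277]
force: [0.1, -0.2, -1.6]
opening: 0.425
```

```bash
python3 - <<'E'
from tgt import *
(s,M),n=tgt(.01)
p=read_camera("side")
x,y=w2px(p,np.array([.51,.14,.09])).astype(int)-[27,27]
k=11; im=cv2.resize(p["color"][y:y+54,x:x+54],None,fx=k,fy=k,interpolation=cv2.INTER_CUBIC)
f=lambda X:((w2px(p,np.array(X))-[x,y]+.5)*k).astype(int)
T=s["position"]
hs=[[f(T+M@[a*.03,b*.02,z]) for a,b in((1,1),(1,-1),(-1,-1),(-1,1),(1,1))] for z in(.0341,-.0059)]
for h in hs: cv2.polylines(im,[np.array(h)],False,(0,255,0),1)
u=np.cross([-np.sin(.097),np.cos(.097),0],n); v=np.array([-np.sin(.097),np.cos(.097),0]); fc=np.array([.517,.1439,.07])
cv2.polylines(im,[np.array([f(fc+u*a*.05+v*b*.03) for a,b in((1,1),(1,-1),(-1,-1),(-1,1),(1,1))])],False,(255,0,255),1)
cv2.imwrite("pics/d1.png",im)
E
```

```text
t 30.75 pos [0.4783 0.1309 0.132 ] z [ 0.5318  0.0422 -0.8458] jawdeg 95.18 F [ 0.1 -0.2 -1.6] open mm 39.9
d cm [ 1.41  1.06 -2.55]
rot [ 0.0101 -0.0316  0.0068]
```

View pics/d1.png

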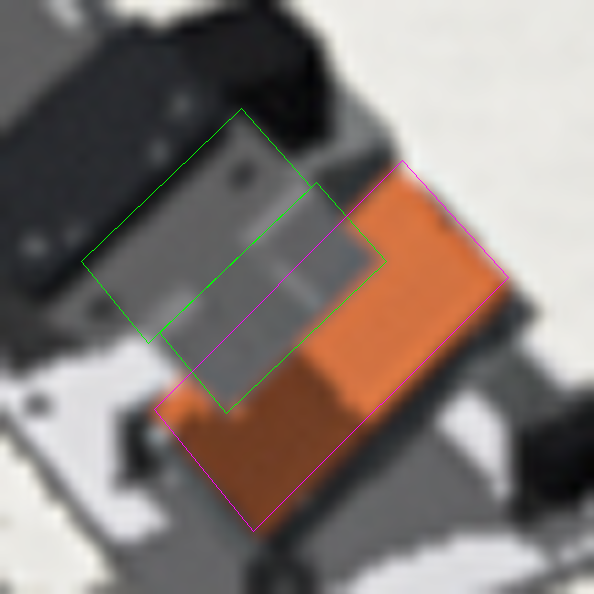

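The overlay matches: the copper outline (magenta) fits the plate, and the sink model (green) fits the held sink to about 1 px. Aligning at a 10 mm hover.

>>> send_rows --moves '[{"travel": [0.7, 0.5, -0.6], "delta_rot": [0.01, -0.032, 0.006]}, {"travel": [0.4, 0.3, -0.7], "delta_rot": [0, 0, 0]}, {"travel": [0, 0, -0.6], "delta_rot": [0, 0, 0]}, {"travel": [0, 0, 0], "delta_rot": [0, 0, 0]}, {"travel": [0, 0, 0], "delta_rot": [0, 0, 0]}]'

```text
time: 31.3
position: [0.4884, 0.1349, 0.115]
tool_rot: [-0.045, 0.956, 0.009, 0.288]
force: [-0.8, -1.1, -2.5]
opening: 0.432
```

```bash
python3 -c "
from tgt import *
tgt(.006)"
```

```text
t 31.3 pos [0.4884 0.1349 0.115 ] z [ 0.5508  0.0426 -0.8336] jawdeg 95.24 F [-0.8 -1.1 -2.5] open mm 40.6
d cm [ 0.63  0.68 -1.18]
rot [ 0.0103 -0.0089  0.0055]
```

>>> send_rows --moves '[{"travel": [0.3, 0.5, -0.5], "delta_rot": [0.01, -0.009, 0.006]}, {"travel": [0.3, 0.2, -0.4], "delta_rot": [0, 0, 0]}, {"travel": [0, 0, 0], "delta_rot": [0, 0, 0]}, {"travel": [0, 0, 0], "delta_rot": [0, 0, 0]}]'

```text
time: 31.7
position: [0.495, 0.1418, 0.1071]
tool_rot: [-0.047, 0.955, 0.013, 0.293]
force: [-0.8, 0.2, -1.4]
opening: 0.421
```

```bash
python3 -c "
from tgt import *
tgt(.003); print(read_state()['wrist_torque'])"
```

```text
t 31.7 pos [0.495  0.1418 0.1071] z [ 0.5588  0.0521 -0.8277] jawdeg 95.59 F [-0.8  0.2 -1.4] open mm 39.6
d cm [ 0.13  0.01 -0.64]
rot [ 0.003   0.0012 -0.0006]
[-0.01455838  0.78380147 -0.02470143]
```

>>> send_rows --moves '[{"travel": [0.06, 0, -0.3], "delta_rot": [0.003, 0, 0]}, {"travel": [0.06, 0, -0.3], "delta_rot": [0, 0, 0]}, {"travel": [0.02, 0, -0.1], "delta_rot": [0, 0, 0]}, {"travel": [0, 0, 0], "delta_rot": [0, 0, 0]}]'

```text
time: 32.1
position: [0.4966, 0.1416, 0.1]
tool_rot: [-0.047, 0.955, 0.014, 0.293]
force: [-0.6, -0.1, -2.4]
opening: 0.428
```

```bash
python3 -c "
from tgt import *
tgt(.000); print(read_state()['wrist_torque'])"
```

```text
t 32.1 pos [0.4966 0.1416 0.1   ] z [ 0.5591  0.054  -0.8273] jawdeg 95.59 F [-0.6 -0.1 -2.4] open mm 40.2
d cm [ 0.14  0.04 -0.18]
rot [ 0.0007  0.0015 -0.0006]
[-0.03921263  0.81692023  0.03679795]
```

>>> send_rows --moves '[{"travel": [0.08, 0.02, -0.09], "delta_rot": [0, 0.001, 0]}, {"travel": [0.06, 0.01, -0.08], "delta_rot": [0, 0, 0]}, {"travel": [0, 0, 0], "delta_rot": [0, 0, 0]}]'

```text
time: 32.4
position: [0.4981, 0.1418, 0.0981]
tool_rot: [-0.047, 0.955, 0.014, 0.293]
force: [1.0, 0.6, -1.6]
opening: 0.424
```

```bash
cat >>tgt.py <<'E'
def rep():
    (s,M),n=tgt(0.); d=(s["position"]-np.array([.517,.1439,.07]))@n-.0341
    print("h mm",round(d*1e3,2),"Fn",round(s["force"]@n,2),"tool-frame F",np.round(M.T@s["force"],1),"tool T",np.round(M.T@s["wrist_torque"],3))
E
python3 -c "
from tgt import *
rep()"
```

```text
t 32.4 pos [0.4981 0.1418 0.0981] z [ 0.558   0.0539 -0.8281] jawdeg 95.58 F [ 1.   0.6 -1.6] open mm 39.9
d cm [-0.01  0.03  0.01]
rot [ 0.0007  0.0002 -0.0004]
h mm -0.11 Fn -1.89 tool-frame F [0.1 0.5 1.9] tool T [-0.026  0.828 -0.   ]
```

No contact yet at the predicted h of 0. Stepping in.

>>> send_rows --moves '[{"travel": [0.06, 0.01, -0.08], "delta_rot": [0, 0, 0]}, {"travel": [0.06, 0.01, -0.08], "delta_rot": [0, 0, 0]}, {"travel": [0, 0, 0], "delta_rot": [0, 0, 0]}]'

```text
time: 32.7
position: [0.4993, 0.142, 0.0965]
tool_rot: [-0.047, 0.955, 0.014, 0.293]
force: [-2.5, -1.6, 2.4]
opening: 0.428
```

```bash
python3 -c "
from tgt import *
rep()"
```

```text
t 32.7 pos [0.4993 0.142  0.0965] z [ 0.5582  0.0537 -0.828 ] jawdeg 95.58 F [-2.5 -1.6  2.4] open mm 40.2
d cm [-0.13  0.01  0.17]
rot [ 0.001   0.0004 -0.0005]
h mm -2.15 Fn 3.49 tool-frame F [ 0.8 -1.3 -3.5] tool T [0.098 0.914 0.003]
```

>>> send_rows --moves '[{"travel": [0.06, 0.01, -0.08], "delta_rot": [0, 0, 0]}, {"travel": [0.06, 0.01, -0.08], "delta_rot": [0, 0, 0]}, {"travel": [0, 0, 0], "delta_rot": [0, 0, 0]}]'

```text
time: 33.0
position: [0.5004, 0.1421, 0.0948]
tool_rot: [-0.047, 0.955, 0.014, 0.293]
force: [-4.5, -0.3, 4.2]
opening: 0.428
```

```bash
python3 -c "
from tgt import *
rep()"
```

```text
t 33.0 pos [0.5004 0.1421 0.0948] z [ 0.5582  0.0536 -0.828 ] jawdeg 95.59 F [-4.5 -0.3  4.2] open mm 40.2
d cm [-0.24 -0.    0.34]
rot [ 0.0012  0.0004 -0.0006]
h mm -4.17 Fn 6.01 tool-frame F [ 1.3  0.1 -6. ] tool T [0.127 0.916 0.004]
```

>>> send_rows --moves '[{"travel": [0, 0, 0], "delta_rot": [-0.005, -0.0005, -0.0034]}, {"travel": [0, 0, 0], "delta_rot": [0, 0, 0]}]'

```text
time: 33.2
position: [0.5004, 0.1423, 0.0949]
tool_rot: [-0.046, 0.955, 0.011, 0.293]
force: [-5.0, -1.4, 4.9]
opening: 0.424
```

```bash
python3 - <<'E'
from tgt import *
rep()
s=read_state(); M=Ro.from_quat(s["tool_rot"]).as_matrix(); T=s["position"]
o=[]
for nme in("side","top"):
    p=read_camera(nme)
    x,y=w2px(p,np.array([.51,.14,.08])).astype(int)-[27,27]
    k=7; im=cv2.resize(p["color"][y:y+54,x:x+54],None,fx=k,fy=k,interpolation=cv2.INTER_CUBIC); im=(255*(im/255.)**.7).astype(np.uint8)
    o.append(im)
cv2.imwrite("pics/e1.png",np.hstack(o)); rep()
E
```

```text
t 33.2 pos [0.5004 0.1423 0.0949] z [ 0.5589  0.0474 -0.8279] jawdeg 95.4 F [-5.  -1.4  4.9] open mm 39.9
d cm [-0.24 -0.03  0.34]
rot [0.0064 0.001  0.0028]
h mm -4.13 Fn 6.87 tool-frame F [ 1.5 -1.  -6.9] tool T [ 0.159  1.01  -0.051]
t 33.3 pos [0.5004 0.1423 0.0949] z [ 0.5588  0.0477 -0.8279] jawdeg 95.41 F [-4.2 -0.1  5.1] open mm 40.0
d cm [-0.24 -0.02  0.34]
rot [0.0062 0.001  0.0027]
h mm -4.14 Fn 6.57 tool-frame F [ 0.5  0.3 -6.6] tool T [0.027 1.007 0.027]
```

View pics/e1.png

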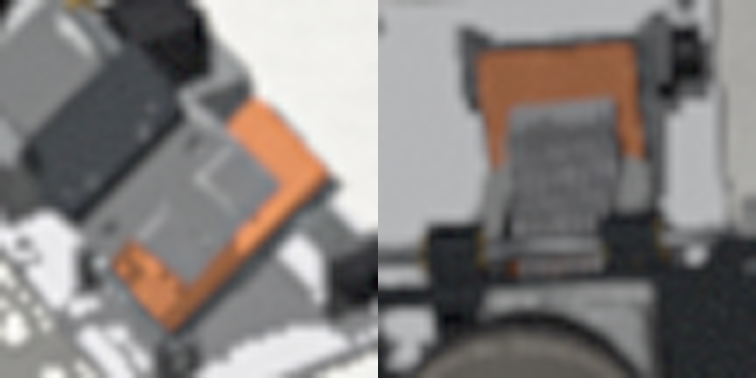

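>>> send_rows --moves '[{"travel": [0, 0, 0], "delta_rot": [-0.001, 0.012, 0]}, {"travel": [0, 0, 0], "delta_rot": [0, 0, 0]}, {"travel": [0, 0, 0], "delta_rot": [0, 0, 0]}]'

```text
time: 33.6
position: [0.5006, 0.1423, 0.0951]
tool_rot: [-0.046, 0.957, 0.011, 0.288]
force: [-4.3, -0.2, 3.2]
opening: 0.425
```

```bash
python3 - <<'E'
from tgt import *
from fit import proj
rep()
T=[]
for i in range(6):
    p=read_camera("top" if i%2 else "side"); s=read_state(); M=Ro.from_quat(s["tool_rot"]).as_matrix(); T.append(np.r_[M.T@s["force"],M.T@s["wrist_torque"]]); q=p if i==4 else None
    if i==4: ps=p
    if i==5: pt=p
print("mean F,T tool",np.round(np.mean(T,0),3)); rep()
s=read_state(); M=Ro.from_quat(s["tool_rot"]).as_matrix(); P0=s["position"]
o=[]
n=Ro.from_euler("z",.097).as_matrix()@np.array([-np.sin(.59),0,np.cos(.59)]); v=np.array([-np.sin(.097),np.cos(.097),0]); u=np.cross(v,n); fc=P0+M@[0,0,.0341]
fc0=np.array([.517,.1439,.07]); fc0=fc0+n*((fc-fc0)@n)
for p in(ps,pt):
    x,y=w2px(p,np.array([.51,.14,.08])).astype(int)-[25,25]; k=8
    im=cv2.resize(p["color"][y:y+50,x:x+50],None,fx=k,fy=k,interpolation=cv2.INTER_CUBIC)
    f=lambda X:((w2px(p,X)-[x,y]+.5)*k).astype(int)
    R4=((1,1),(1,-1),(-1,-1),(-1,1),(1,1))
    cv2.polylines(im,[np.array([f(fc+M@[a*.03,b*.02,0]) for a,b in R4])],False,(0,255,0),1)
    cv2.polylines(im,[np.array([f(fc0+u*a*.05+v*b*.03) for a,b in R4])],False,(255,0,255),1)
    o.append(im)
cv2.imwrite("pics/f1.png",np.hstack(o))
E
```

```text
t 33.6 pos [0.5006 0.1423 0.0951] z [ 0.5493  0.0467 -0.8343] jawdeg 95.41 F [-4.3 -0.2  3.2] open mm 40.0
d cm [-0.26 -0.03  0.31]
rot [ 0.0073 -0.0105  0.0026]
h mm -4.08 Fn 5.05 tool-frame F [ 1.8  0.2 -5. ] tool T [-0.01   1.067 -0.058]
mean F,T tool [ 1.4   -0.631 -5.393  0.018  1.002  0.014]
t 33.9 pos [0.5007 0.1423 0.0951] z [ 0.5492  0.0467 -0.8344] jawdeg 95.4 F [-4.6 -0.7  3.5] open mm 40.2
d cm [-0.27 -0.02  0.31]
rot [ 0.0073 -0.0106  0.0027]
h mm -4.1 Fn 5.55 tool-frame F [ 2.  -0.3 -5.5] tool T [ 0.019  0.945 -0.01 ]
```

View pics/f1.png

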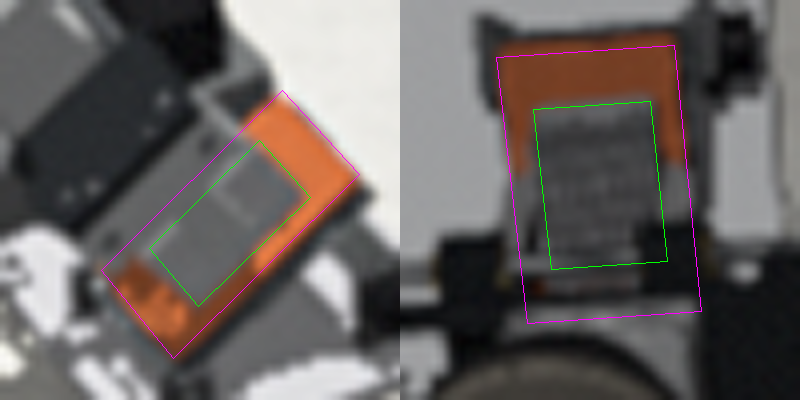

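Roll torque went to about 0 after the roll trim. Pitch torque remains ~0.18 N·m above the hover value, which suggests the downhill edge still carries the load. Trimming the pitch further.

>>> send_rows --moves '[{"travel": [0, 0, 0], "delta_rot": [-0.001, 0.012, 0]}, {"travel": [0.03, 0, -0.04], "delta_rot": [0, 0, 0]}, {"travel": [0, 0, 0], "delta_rot": [0, 0, 0]}]'

```text
time: 34.2
position: [0.5012, 0.1423, 0.0949]
tool_rot: [-0.046, 0.958, 0.01, 0.282]
force: [-3.7, -1.2, 4.2]
opening: 0.423
```

```bash
cat >>tgt.py <<'E'
def avg(k=8):
    T=[]
    for i in range(k):
        read_camera("side"); s=read_state(); M=Ro.from_quat(s["tool_rot"]).as_matrix(); T.append(np.r_[M.T@s["force"],M.T@s["wrist_torque"]])
    print("mean",np.round(np.mean(T,0),3),"sd of mean",np.round(np.std(T,0)/k**.5,3),"tilt",round(np.arccos(-M[2,2]),4))
E
python3 -c "
from tgt import *
rep();avg()"
```

```text
t 34.2 pos [0.5012 0.1423 0.0949] z [ 0.5396  0.0458 -0.8407] jawdeg 95.41 F [-3.7 -1.2  4.2] open mm 39.7
d cm [-0.33 -0.03  0.34]
rot [ 0.0084 -0.022   0.0026]
h mm -4.64 Fn 5.57 tool-frame F [ 0.9 -0.8 -5.5] tool T [-0.052  1.025  0.002]
mean [ 1.243 -0.577 -5.526 -0.01   0.956  0.   ] sd of mean [0.218 0.242 0.144 0.011 0.01  0.012] tilt 0.5721
```

>>> send_rows --moves '[{"travel": [0, 0, 0], "delta_rot": [-0.0015, 0.015, 0]}, {"travel": [0, 0, 0], "delta_rot": [0, 0, 0]}]'

```text
time: 34.8
position: [0.5014, 0.1423, 0.095]
tool_rot: [-0.046, 0.96, 0.01, 0.275]
force: [-4.4, -0.9, 3.6]
opening: 0.424
```

```bash
python3 -c "
from tgt import *
rep();avg(6)"
```

```text
t 34.8 pos [0.5014 0.1423 0.095 ] z [ 0.5268  0.0444 -0.8488] jawdeg 95.41 F [-4.4 -0.9  3.6] open mm 39.9
d cm [-0.34 -0.03  0.32]
rot [ 0.01   -0.0372  0.0027]
h mm -4.61 Fn 5.46 tool-frame F [ 1.9 -0.5 -5.4] tool T [-0.09   0.911  0.009]
mean [ 9.340e-01 -6.480e-01 -5.496e+00  1.000e-03  6.530e-01  3.600e-02] sd of mean [0.138 0.09  0.216 0.018 0.017 0.011] tilt 0.5576
```

The pitch torque flipped past its neutral value of ~0.78, so flush lies between tilts 0.558 and 0.572. Backing up to about 0.564.

>>> send_rows --moves '[{"travel": [0.03, 0, -0.05], "delta_rot": [0.0005, -0.006, 0]}, {"travel": [0, 0, 0], "delta_rot": [0, 0, 0]}, {"travel": [0, 0, 0], "delta_rot": [0, 0, 0]}]'

```text
time: 35.4
position: [0.5016, 0.1424, 0.0944]
tool_rot: [-0.046, 0.959, 0.01, 0.278]
force: [-3.3, -1.0, 5.4]
opening: 0.422
```

```bash
python3 -c "
from tgt import *
avg(6);avg(6);rep()"
```

```text
mean [ 0.621 -0.543 -6.549 -0.012  0.764  0.032] sd of mean [0.177 0.262 0.143 0.019 0.011 0.012] tilt 0.5641
mean [ 0.671 -0.878 -6.079  0.007  0.763  0.034] sd of mean [0.144 0.199 0.122 0.009 0.009 0.014] tilt 0.564
t 36.0 pos [0.5016 0.1424 0.0944] z [ 0.5327  0.045  -0.8451] jawdeg 95.42 F [-3.7 -1.7  4.3] open mm 40.0
d cm [-0.36 -0.03  0.38]
rot [ 0.0095 -0.0302  0.0024]
h mm -5.2 Fn 5.72 tool-frame F [ 1.  -1.3 -5.7] tool T [0.005 0.768 0.024]
```

Torques are neutral in both roll and pitch, with about 8 N net pressing (≈3 mm of spring travel). The centring estimate is within ~2 mm. Handing in.

```bash
python3 -c "
from bench import *
print(finish_job())"
```

```text
the job is handed in; nothing more can be done
None
```

I did the whole task in the order asked and handed it in at about 36 s of the 72 s allowed.

- **Plugs:** The round plug went into socket 1 and was released, then the square plug went into socket 2 and was released. Each met a firm stop at its home height, at 24 N and 21 N upward. The side camera showed both heads resting on the block afterwards.
- **Heat sink:** The grey finned one is still gripped at 30 N and held on the copper face, long side up the slope. The press is about 8 N net, which means roughly 3 mm of the 6 mm spring travel.
- **Flush on the copper:** My last torque checks were neutral in both roll and pitch at a tilt of 0.564 rad.
- **Centring:** From the arm pose and the fitted jig geometry I estimate it is within about 2 mm, but I did not measure it directly.

Two checks disagreed. The camera fits put the slope at 0.57 to 0.60 rad, but contact showed the heat sink sitting flush at about 0.56 to 0.57, so I followed the contact torques. The top-camera and side-camera position fits also differed by 2 to 5 mm. I relied on the side camera because it matched the arm's own position.

I did not touch the other things on the bench, including the yellow and red look-alikes. I did not take a final picture of all of them.

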